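# Clear the seed flat of tampers and close it with cover plates

## Robot

A 7-joint arm with a two-finger parallel gripper is mounted at the origin on the work surface. World frame = base frame: x ahead of the robot, y to its left, z up, the work surface at z = 0. Lengths are in m, angles in rad, forces in N, time in s.
With the tool pointing down it reaches from about 0.4 to 0.875 m from the base axis. Payload 19.3 kg.
Tool frame: the origin (TCP) lies where the fingers leave the gripper's body, on its centre line; the fingertips stand bot.tip_reach ahead of it and the grasp point (between the pads) lies 54 mm ahead of it (bot.tip_reach is the distance from the TCP to the fingertips, in m); z points along the fingers, y is the line along which they close (so a half turn about z gives the same grasp; the last joint's range is limited). The gripper opens to 85 mm and grips with 20 to 120 N. Pads are 22 mm wide; open, the fingers measure 114 mm over their backs; the gripper's body (76 mm by 85 mm) begins 54 mm behind the grasp point. The pads swing forward as they close: fully open they stand 13 mm farther back than shut.
Start: joints at [-1.183, 0.521, -0.036, 1.599, 0.021, 1.021, -0.113], TCP at [0.276, 0.561, 0.304] pointing down, gripper open.
Joint ranges: [-2.91, 2.91], [-0.3, 2.13], [-1.5, 1.42], [0.17, 2.43], [-1.26, 4.41], [0.16, 1.93], [-2.52, 2.52]. Speed limits (rad/s): [1.89, 1.89, 2.39, 2.39, 3.01, 3.01, 3.01].

## Interface

Orientations are given as [roll, pitch, yaw] about the fixed x, y, z axes, in that order (R = Rz(yaw) Ry(pitch) Rx(roll)).
In Python, from workcell import bot gives the robot as it stands. The module is installed in compiled form; this text tells all that it offers.
- The arm moves only by the shell command python3 -m jog 'ROWS' [FORCE]. ROWS is JSON, a list that holds one entry, the list of rows, each a list of 7 numbers: the shift along the tool's x, y, z in mm, then the turn, a rotation vector about the tool's x, y, z in rad, then the opening, from 0 (shut) to 1 (fully open). In form: [[[tx, ty, tz, wx, wy, wz, fingers], ...]]. A call has 1 to 5 rows; each row shifts and turns the commanded pose from where the row before left it, along the tool's axes as they then stand; what a row does not reach is not made up. A row lasts 1/10 s, in which the tool goes at most 50 mm and 8.59 degrees, less where a joint would pass 70% of its speed; a pose out of reach is approached as far as the arm can. A call is refused whole if a number of a shift passes 50 or a number of a turn 0.15, either way. A call with a gripper value outside its range is refused whole. The fingers move at their own pace and stop on an object; FORCE is the grip in N (left out, the last holds). Time passes only in rows, so rows that do not move let the fingers close. It gives the time, the measured TCP pose, the force, the opening and the grip force at its end, in the units of the state.
- bot.observe(): the state, without advancing time (a new reading comes with each control period).
- bot.grab_frame(name): name is "scene" or "top" or "wrist"; returns a dict with "img" (384x512x3 uint8, red, green, blue), "intrinsics" (3x3 intrinsics, pixels), "R" (3x3) and "t" (3): a world point X has camera coordinates R X + t; the wrist camera has in their place "tool_from_camera" (4x4, takes a point from camera to tool coordinates, whose origin is the TCP and whose axes are the flange's). Camera axes: x right, y down, z forward; pixel columns grow to the right and rows downward; lengths in m; the calibration is good to about 2 mm. A picture is of the moment at which its call begins: read the wrist's pose just before it. There is no depth.
- bot.job_done(): hands the job in; it is judged then, once.
Trained networks look in a picture, given as the dict that the camera call returned (one of the last four; its "shot" number tells which), for a name from the list of things; names that differ only in an ending like _2 or _b are one class to them, and where a whole thing is asked for, a point or a joint stands for the part that bears it (a point fixed in the world has none). Each returns a list of dicts, best first, with "conf" (0 to 1); they miss things now and then, are a little off and sometimes report something else, mostly with a low value. They report only what shows in the picture. A call takes as long as a camera call.
- bot.trace(query, picture): "region" (384x512 bool, what is visible of it).
- bot.spot_point(query, picture): "xyz" ([x, y, z] in m, in world coordinates, good to about 4 mm: a listed point, or the origin of a listed thing).
The state is a dict: "clock": time; "qpos": joint angles; "qd": joint speeds; "joint_efforts": joint torques, N m; "position": TCP position; "tool_rot": TCP orientation; "force": force on the tool from outside, world axes, zero at the start; "moment": the same for the moment, N m; "grip_width": finger opening in m; "finger_force": force on a finger pad.
Only numpy, scipy, OpenCV 4.12 (cv2) and the standard library are available. Lean on these libraries where they do the work, as an engineer would, in place of code of your own. Each camera call takes 0.05 s, during which the arm holds its last target. There are 200 camera calls.

## Task

First take the soil tampers that were left standing in the seed flat and hang each of them on the tool rail, with a peg through the opening of its handle. Then cover the whole flat with the four loose cover plates: turn them so that together they fill it, all lying flat on its deck inside the rim, ribs up, none riding on the rim or on another plate. Do not knock over the small pot or the cup.

Things in the scene. Friction and masses are not known exactly. Their poses are not given: they have to be found in the camera images.
- tray: fixed black seed flat, deck of soil cells. Origin: centre of its underside, on the bench; x along its short side, y along its long side, z up. Deck at 30 mm; a 6 mm wide rim round it, top at 42 mm, flush with a plate lying on the deck. Inside the rim 152 mm (x) by 202 mm (y): 3 by 4 modules of 50 mm and 1 mm spare all round
- hook_plate_rib (a point): L-shaped grey cover plate, four modules, 0.12 kg, 12 mm thick, on a 50 mm module. Lifting rib on top: 36 mm long (local x), 14 thick (y), 32 tall. Point: centre of the rib, 28 mm above the plate's underside, 16 above its top face; z up. Plate outline from this point in its own axes, mm: bar x -85..60, y -35..10 and foot x 15..60, y 10..60
- corner_plate_rib (a point): corner-shaped grey cover plate, three modules, 0.09 kg, 12 mm thick, on a 50 mm module. Lifting rib on top: 36 mm long (local x), 14 thick (y), 32 tall. Point: centre of the rib, 28 mm above the plate's underside, 16 above its top face; z up. Plate outline from this point in its own axes, mm: arms x -36.5..58.5, y -36.5..8.5 and x -36.5..8.5, y -36.5..58.5
- long_plate_rib (a point): straight grey cover plate, three modules, 0.09 kg, 12 mm thick, on a 50 mm module. Lifting rib on top: 36 mm long (local x), 14 thick (y), 32 tall. Point: centre of the rib, 28 mm above the plate's underside, 16 above its top face; z up. Plate outline from this point in its own axes, mm: x -72.5..72.5, y -22.5..22.5
- short_plate_rib (a point): straight grey cover plate, two modules, 0.06 kg, 12 mm thick, on a 50 mm module. Lifting rib on top: 36 mm long (local x), 14 thick (y), 32 tall. Point: centre of the rib, 28 mm above the plate's underside, 16 above its top face; z up. Plate outline from this point in its own axes, mm: x -47.5..47.5, y -22.5..22.5
- rail: fixed tool rail on two posts. Origin: on the bench under the middle of the rail; its three steel pegs, 100 mm apart along local y, point along local -x; z up. Green rail bar 20 mm thick (x -10 to 10), 360 mm long, top at z 166 mm; posts at y -170 and 170, equally tall
- peg1 (a point): peg 1 of the rail: point on its top line, half-way along, 170 mm above the bench; axes as the rail's (peg points along -x). Level round bar 12 mm thick, from the rail 28 mm behind this point (+x) to 32 mm ahead (-x), where its end turns up: tip 12 mm above this point, ending 43 mm ahead
- peg2 (a point): peg 2 of the rail: point on its top line, half-way along, 170 mm above the bench; axes as the rail's (peg points along -x). Level round bar 12 mm thick, from the rail 28 mm behind this point (+x) to 32 mm ahead (-x), where its end turns up: tip 12 mm above this point, ending 43 mm ahead
- peg3 (a point): peg 3 of the rail: point on its top line, half-way along, 170 mm above the bench; axes as the rail's (peg points along -x). Level round bar 12 mm thick, from the rail 28 mm behind this point (+x) to 32 mm ahead (-x), where its end turns up: tip 12 mm above this point, ending 43 mm ahead
- tamper1_bar (a point): soil tamper in the flat (may be absent), 0.18 kg: wooden foot 70 x 40 x 18 mm (x, y, z), open handle above. Point: centre of the handle's top bar, 90 mm above the foot's underside; bar 58 mm long (x), 12 thick (y), 30 tall. Under the bar an opening 38 mm wide (x), 57 tall, right through along y, upper edge 15 mm below this point; uprights 10 mm wide; z up
- tamper2_bar (a point): soil tamper in the flat (may be absent), 0.18 kg: wooden foot 70 x 40 x 18 mm (x, y, z), open handle above. Point: centre of the handle's top bar, 90 mm above the foot's underside; bar 58 mm long (x), 12 thick (y), 30 tall. Under the bar an opening 38 mm wide (x), 57 tall, right through along y, upper edge 15 mm below this point; uprights 10 mm wide; z up
- tamper3_bar (a point): soil tamper in the flat (may be absent), 0.18 kg: wooden foot 70 x 40 x 18 mm (x, y, z), open handle above. Point: centre of the handle's top bar, 90 mm above the foot's underside; bar 58 mm long (x), 12 thick (y), 30 tall. Under the bar an opening 38 mm wide (x), 57 tall, right through along y, upper edge 15 mm below this point; uprights 10 mm wide; z up
- pot1: small terracotta pot with seedlings, 60 mm across and 55 mm tall, loose; not part of the job, to be left standing. Origin: centre of its underside
- cup: white cup, 70 mm across and 75 mm tall, loose; not part of the job, to be left standing. Origin: centre of its underside

How it is judged:
By the outcome, as a careful person would: the job done as asked, in the order asked, and still so for the second after the job is handed in, with the robot touching nothing.
Of tamper1, tamper2, tamper3 only 2 to 3 are there at a start; the rules pass over those that are not, and their reading is None.
At some moment in a run one of hook_plate, corner_plate, long_plate, short_plate may be knocked a few centimetres aside while the robot is not near it.
It also fails if it takes over 210 s, if anything falls off the work surface, if the arm or the gripper's body presses on something with over 40 N, if the wrist force passes 120 N, or if a joint passes its speed limit or range.

## Working session

There is one attempt and no reset: what is moved stays moved. The work goes in short steps, Python scripts to look and compute and a shell command to move; the robot and the scene stay as the last step left them, time stands still between calls to the robot, and variables do not carry over. Pictures are saved under pics/ and viewed, at most 14 in all, crops included, and the job is handed in when it is done.

```bash
mkdir -p pics; cat > h.py <<'E'
import numpy as np, cv2
from workcell import bot
from scipy.spatial.transform import Rotation as Ro
def pix(f,X):
    c=f["R"]@np.asarray(X)+f["t"]; p=f["intrinsics"]@c; return p[:2]/p[2]
def save(f,n): cv2.imwrite("pics/"+n,cv2.cvtColor(f["img"],cv2.COLOR_RGB2BGR))
E
python3 - <<'E'
from h import *
import numpy as np
np.set_printoptions(precision=3,suppress=True)
o=bot.observe(); print(o["position"],o["tool_rot"],bot.tip_reach,o["clock"])
for c in ["top","scene"]:
    f=bot.grab_frame(c); save(f,c+"0.png"); print(c,-f["R"].T@f["t"])
    for q in ["tray","hook_plate_rib","corner_plate_rib","long_plate_rib","short_plate_rib","rail","peg1","peg2","peg3","tamper1_bar","pot1","cup"]:
        print(c,q,[(round(d["conf"],2),np.round(d["xyz"],3).tolist()) for d in bot.spot_point(q,f)][:4])
E
```

```text
[0.276 0.56  0.303] [-3.14   0.     2.684] 0.0726 0.0
top [0.406 0.007 1.22 ]
top tray [(0.84, [0.581, -0.033, -0.001])]
top hook_plate_rib [(0.56, [0.363, 0.246, 0.027])]
top corner_plate_rib [(0.66, [0.412, -0.257, 0.03]), (0.42, [0.381, 0.087, 0.001])]
top long_plate_rib [(0.79, [0.497, -0.408, 0.034])]
top short_plate_rib [(0.79, [0.621, -0.289, 0.031])]
top rail [(0.8, [0.597, 0.376, -0.0])]
top peg1 [(0.89, [0.664, 0.294, 0.166]), (0.87, [0.491, 0.394, 0.172]), (0.62, [0.579, 0.34, 0.168])]
top peg2 [(0.89, [0.664, 0.294, 0.166]), (0.87, [0.491, 0.394, 0.172]), (0.62, [0.579, 0.34, 0.168])]
top peg3 [(0.89, [0.664, 0.294, 0.166]), (0.87, [0.491, 0.394, 0.172]), (0.62, [0.579, 0.34, 0.168])]
top tamper1_bar [(0.75, [0.595, -0.095, 0.117])]
top pot1 [(0.75, [0.382, 0.082, 0.003])]
top cup [(0.88, [0.375, -0.081, 0.001])]
scene [ 1.357 -0.248  0.749]
scene tray [(0.74, [0.58, -0.028, -0.003])]
scene hook_plate_rib [(0.59, [0.364, 0.248, 0.031])]
scene corner_plate_rib [(0.69, [0.415, -0.251, 0.03]), (0.49, [0.38, -0.084, 0.001])]
scene long_plate_rib [(0.79, [0.499, -0.405, 0.029])]
scene short_plate_rib [(0.75, [0.62, -0.287, 0.028])]
scene rail [(0.27, [0.666, 0.288, 0.169])]
scene peg1 [(0.86, [0.665, 0.289, 0.169]), (0.68, [0.577, 0.343, 0.172]), (0.66, [0.492, 0.392, 0.167]), (0.5, [0.579, -0.028, 0.123])]
scene peg2 [(0.86, [0.665, 0.289, 0.169]), (0.68, [0.577, 0.343, 0.172]), (0.66, [0.492, 0.392, 0.167]), (0.5, [0.579, -0.028, 0.123])]
scene peg3 [(0.86, [0.665, 0.289, 0.169]), (0.68, [0.577, 0.343, 0.172]), (0.66, [0.492, 0.392, 0.167]), (0.5, [0.579, -0.028, 0.123])]
scene tamper1_bar [(0.81, [0.593, -0.098, 0.122]), (0.24, [0.617, -0.289, 0.031])]
scene pot1 [(0.81, [0.382, 0.079, -0.001]), (0.45, [0.413, -0.251, 0.029])]
scene cup [(0.7, [0.493, 0.395, 0.168]), (0.67, [0.381, -0.082, -0.003]), (0.4, [0.412, -0.252, 0.029])]
```

View pics/top0.png

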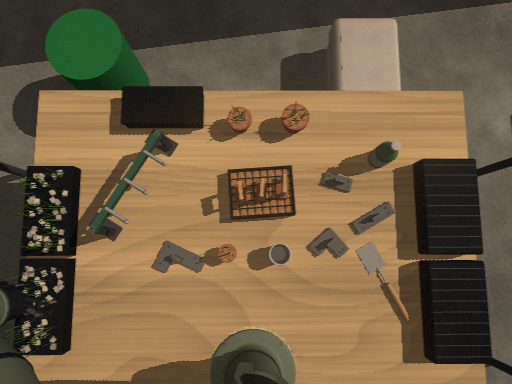

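View pics/scene0.png

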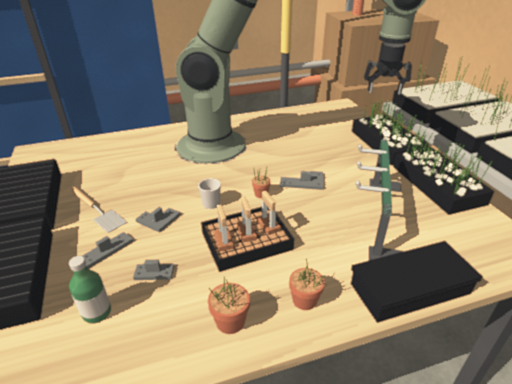

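```bash
python3 -m jog '[[[-38,-28,-8,0,0,0,1],[-38,-28,-8,0,0,0,1],[-38,-28,-8,0,0,0,1],[-38,-28,-8,0,0,0,1],[-38,-28,-8,0,0,0,1]]]' 40
python3 -m jog '[[[-38,-28,-8,0,0,0,1],[-38,-28,-8,0,0,0,1],[-38,-28,-8,0,0,0,1],[-38,-28,-8,0,0,0,1],[-38,-28,-8,0,0,0,1]]]'
python3 -m jog '[[[-38,-28,-5,0,0,0,1],[-38,-28,-5,0,0,0,1],[-38,-28,-5,0,0,0,1],[-20,-15,0,0,0,0,1],[0,0,0,0,0,0,1]]]'
cat >> h.py <<'E'
np.set_printoptions(precision=4,suppress=True)
def wrist():
    o=bot.observe(); f=bot.grab_frame("wrist")
    T=np.eye(4); T[:3,:3]=Ro.from_euler("xyz",o["tool_rot"]).as_matrix(); T[:3,3]=o["position"]
    W=T@f["tool_from_camera"]; f["Rw"]=W[:3,:3].T; f["tw"]=-W[:3,:3].T@W[:3,3]
    return f
def wpix(f,X):
    p=f["intrinsics"]@(f["Rw"]@np.asarray(X)+f["tw"]); return p[:2]/p[2]
def ray(f,uv,z):
    "pixel(s) -> world point on plane z"
    R=f.get("Rw",f.get("R")); t=f.get("tw",f.get("t"))
    uv=np.atleast_2d(uv); d=np.linalg.solve(f["intrinsics"],np.c_[uv,np.ones(len(uv))].T); d=(R.T@d).T
    c=-R.T@t; return c+d*((z-c[2])/d[:,2])[:,None]
def spots(f,*qs):
    for q in qs: print(q,[(round(d["conf"],2),np.round(d["xyz"],3).tolist()) for d in bot.spot_point(q,f)][:4])
E
python3 - <<'E'
from h import *
f=wrist(); save(f,"w1.png"); print(f["tool_from_camera"],f["intrinsics"]); spots(f,"tray","tamper1_bar")
print(bot.observe()["qpos"])
E
```

```text
clock: 1.8
position: [0.3854, 0.3493, 0.3444]
tool_rot: [3.141, 0.0, 2.684]
force: [0.0, 0.1, -0.1]
grip_width: 0.0854
finger_force: 0.0
clock: 2.3
position: [0.4939, 0.1396, 0.3845]
tool_rot: [3.141, 0.0, 2.684]
force: [0.7, 0.9, 0.1]
grip_width: 0.0852
finger_force: 0.0
clock: 2.8
position: [0.5707, -0.0103, 0.3988]
tool_rot: [-3.14, 0.001, 2.679]
force: [-1.4, 0.1, 0.4]
grip_width: 0.0855
finger_force: 0.0
[[-0.0006 -0.9616 -0.2743  0.07  ]
 [ 1.     -0.0003 -0.0009 -0.0007]
 [ 0.0008 -0.2743  0.9616 -0.0715]
 [ 0.      0.      0.      1.    ]] [[333.9997   0.     256.0054]
 [  0.     333.9997 192.0171]
 [  0.       0.       1.    ]]
tray [(0.83, [0.579, -0.03, -0.002])]
tamper1_bar [(0.96, [0.593, -0.097, 0.12])]
[-0.25    0.3505  0.2121  1.6356 -0.0792  1.1643  1.0945]
```

View pics/w1.png

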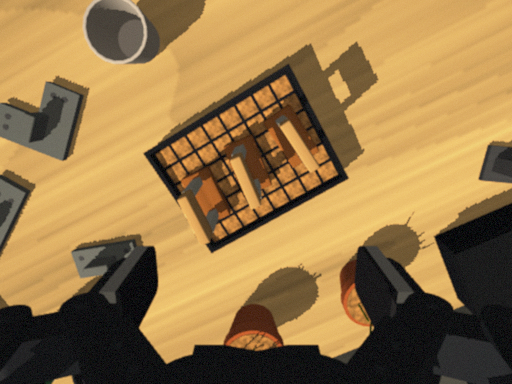

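```bash
python3 - <<'E'
from h import *
im=cv2.imread("pics/w1.png")[55:260,140:355]
cv2.imwrite("pics/w1c.png",cv2.resize(im,None,fx=2.9,fy=2.9,interpolation=cv2.INTER_CUBIC))
f=bot.grab_frame("wrist")
for q in ["tamper1_bar","tamper1"]:
  for d in bot.trace(q,f):
    print(q,d["conf"],cv2.minAreaRect(np.argwhere(d["region"])[:,::-1].astype(np.float32)))
E
```

```text
tamper1_bar 0.7 ((200.7000274658203, 207.89999389648438), (69.31810760498047, 45.16857147216797), 63.43495178222656)Traceback (most recent call last):
  File "<stdin>", line 6, in <module>
ValueError: it knows: corner_plate_rib, cup, hook_plate_rib, long_plate_rib, peg, pot, rail, short_plate_rib, tamper1_bar, tamper2_bar, tamper3_bar, tray
```

View pics/w1c.png

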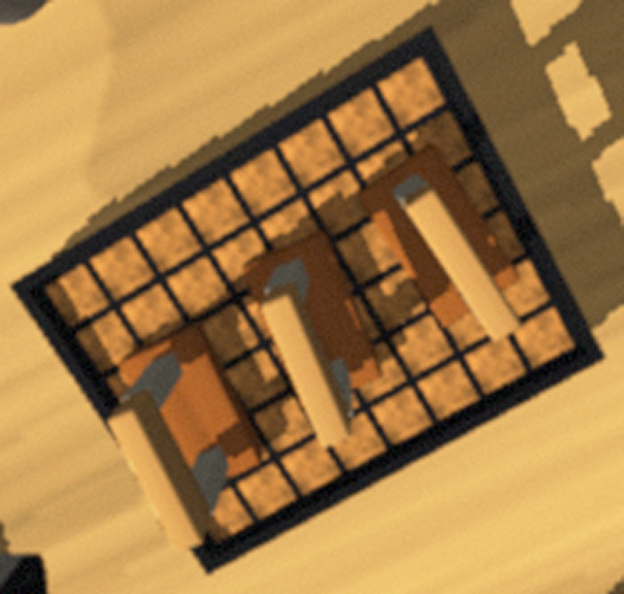

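```bash
python3 - <<'E'
from h import *
f=wrist(); spots(f,"tamper1_bar","tamper2_bar","tamper3_bar","tray")
cv=lambda L: np.array(L,float)/2.9+[140,55]
for n,L in dict(A=[(126,407),(200,545)],B=[(277,291),(337,441)],C=[(414,194),(508,335)]).items():
    P=ray(f,cv(L),0.135); d=P[1]-P[0]; print(n,P.mean(0),np.linalg.norm(d),np.degrees(np.arctan2(d[1],d[0])))
Q=ray(f,cv([(433,28),(603,355),(210,572),(13,287)]),0.042); print(Q,Q.mean(0))
for i in range(4):
    d=Q[(i+1)%4]-Q[i]; print(np.linalg.norm(d),np.degrees(np.arctan2(d[1],d[0])))
o=bot.observe(); print(o["position"],o["tool_rot"])
E
```

```text
tamper1_bar [(0.9, [0.595, -0.094, 0.123]), (0.43, [0.573, 0.036, 0.115]), (0.27, [0.416, -0.254, 0.027])]
tamper2_bar [(0.82, [0.58, -0.024, 0.119])]
tamper3_bar [(0.64, [0.571, 0.037, 0.116])]
tray [(0.62, [0.575, -0.031, -0.0])]
A [ 0.5916 -0.0882  0.135 ] 0.05951680793123232 -1.7175001112051247
B [ 0.5777 -0.0218  0.135 ] 0.05902058640450406 -5.368736232840518
C [0.5688 0.0425 0.135 ] 0.059750981705723676 8.875493088020711
[[ 0.4906  0.077   0.042 ]
 [ 0.6514  0.0883  0.042 ]
 [ 0.6679 -0.1231  0.042 ]
 [ 0.5065 -0.136   0.042 ]] [ 0.5791 -0.0234  0.042 ]
0.16116623835602137 4.010149287436238
0.21201746708050243 -85.5209902112897
0.16194664779850546 -175.42176228966989
0.21361821361750208 94.2683089814468
[ 0.5697 -0.006   0.399 ] [3.1414 0.0001 2.6845]
```

```bash
cat >> h.py <<'E'
def plan(x,y,z,yaw):
    o=bot.observe(); p=np.array(o["position"]); yw=np.degrees(o["tool_rot"][2])
    t=(yaw-yw+180)%360-180; a=np.radians(yaw); d=np.array([x,y,z])-p
    print("wz %.3f rad | dx %.1f dy %.1f dz %.1f mm (after turn) q7 %.2f"%(-np.radians(t),1e3*(d[0]*np.cos(a)+d[1]*np.sin(a)),1e3*(d[0]*np.sin(a)-d[1]*np.cos(a)),-1e3*d[2],o["qpos"][6]))
E
python3 -m jog '[[[0,0,0,0,0,-0.123,0.5],[0,0,0,0,0,-0.123,0.5],[0,0,0,0,0,-0.123,0.5],[0,0,0,0,0,-0.123,0.5],[0,0,0,0,0,-0.122,0.5]]]' | head -3
python3 -m jog '[[[-2,14,35,0,0,0,0.5],[-2,14,35,0,0,0,0.5],[-2,14,35,0,0,0,0.5],[0,0,0,0,0,0,0.5],[0,0,0,0,0,0,0.5]]]'
python3 - <<'E'
from h import *
f=wrist(); save(f,"w2.png"); spots(f,"tamper3_bar","tamper2_bar","tamper1_bar","tray"); plan(0.570,0.037,0.183,188.9)
E
```

```text
clock: 3.8
position: [0.5697, -0.0063, 0.399]
tool_rot: [-3.142, 0.0, -2.98]
clock: 4.3
position: [0.5694, 0.0357, 0.2945]
tool_rot: [-3.141, -0.0, -2.985]
force: [-0.0, 0.8, 0.7]
grip_width: 0.0427
finger_force: 0.0
tamper3_bar [(0.9, [0.569, 0.035, 0.114])]
tamper2_bar [(0.6, [0.581, -0.028, 0.119])]
tamper1_bar [(0.85, [0.594, -0.094, 0.12])]
tray []
wz -0.000 rad | dx -0.6 dy 1.6 dz 112.3 mm (after turn) q7 1.59
```

View pics/w2.png

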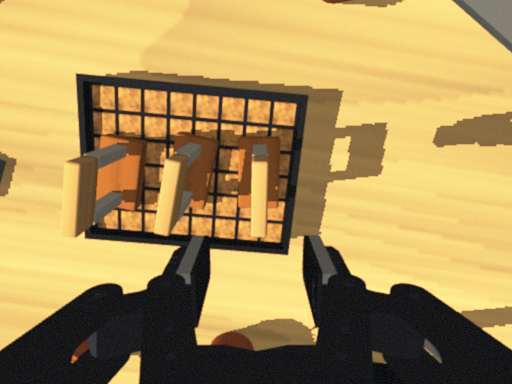

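```bash
python3 -m jog '[[[0,1,37,0,0,0,0.5],[0,1,37,0,0,0,0.5],[0,0,37,0,0,0,0.5],[0,0,0,0,0,0,0.5],[0,0,0,0,0,0,0]]]' 50
python3 -m jog '[[[0,0,0,0,0,0,0],[0,0,0,0,0,0,0],[0,0,0,0,0,0,0]]]'
python3 -m jog '[[[0,0,-20,0,0,0,0],[0,0,-40,0,0,0,0],[0,0,-40,0,0,0,0],[0,0,-40,0,0,0,0],[0,0,0,0,0,0,0]]]'
python3 - <<'E'
from h import *
f=bot.grab_frame("top"); spots(f,"rail","peg1","tray")
f=bot.grab_frame("scene"); spots(f,"rail","peg1","tray")
E
```

```text
clock: 5.05
position: [0.5693, 0.0376, 0.184]
tool_rot: [-3.141, 0.0, -2.986]
force: [0.3, 0.3, 1.1]
grip_width: 0.03
finger_force: 0.0
clock: 5.35
position: [0.5699, 0.0378, 0.1852]
tool_rot: [-3.142, 0.003, -2.986]
force: [-0.6, -0.2, 5.8]
grip_width: 0.011
finger_force: 49.2
clock: 5.85
position: [0.5706, 0.0378, 0.3298]
tool_rot: [3.141, 0.01, -2.986]
force: [-0.1, -0.1, -1.6]
grip_width: 0.0109
finger_force: 49.1
rail [(0.89, [0.597, 0.377, 0.002])]
peg1 [(0.9, [0.49, 0.393, 0.175]), (0.88, [0.664, 0.291, 0.168])]
tray []
rail []
peg1 [(0.97, [0.494, 0.393, 0.169]), (0.67, [0.666, 0.289, 0.168]), (0.62, [0.58, 0.34, 0.175])]
tray [(0.94, [0.579, -0.031, -0.003]), (0.29, [0.415, -0.252, 0.026])]
```

```bash
python3 -m jog '[[[0,0,0,0,0,0.138,0],[0,0,0,0,0,0.138,0],[0,0,0,0,0,0.138,0],[0,0,0,0,0,0.138,0],[0,0,0,0,0,0.136,0]]]' | head -3
python3 -m jog '[[[35,26,4,0,0,0,0],[35,26,4,0,0,0,0],[35,26,4,0,0,0,0],[35,26,4,0,0,0,0],[35,26,4,0,0,0,0]]]' | head -3
python3 -m jog '[[[35,26,5,0,0,0,0],[35,25,5,0,0,0,0],[3,0,0,0,0,0,0],[0,0,0,0,0,0,0],[0,0,0,0,0,0,0]]]'
python3 - <<'E'
from h import *
f=wrist(); save(f,"w3.png"); spots(f,"peg1","tamper3_bar","rail"); plan(0.449,0.320,0.280,149.5);plan(0.492,0.393,0.280,149.5)
E
```

```text
clock: 6.75
position: [0.5688, 0.0379, 0.3224]
tool_rot: [-3.141, -0.001, 2.604]
clock: 7.25
position: [0.483, 0.2401, 0.3024]
tool_rot: [-3.141, -0.0, 2.61]
clock: 7.75
position: [0.4474, 0.3187, 0.2927]
tool_rot: [-3.141, 0.0, 2.609]
force: [0.5, 0.2, -1.7]
grip_width: 0.011
finger_force: 49.1
peg1 [(0.97, [0.498, 0.395, 0.166]), (0.96, [0.58, 0.346, 0.171])]
tamper3_bar [(0.87, [0.451, 0.319, 0.223])]
rail []
wz -0.001 rad | dx -0.7 dy 1.8 dz 13.0 mm (after turn) q7 0.38
wz -0.001 rad | dx -0.7 dy 86.5 dz 13.0 mm (after turn) q7 0.38
```

View pics/w3.png

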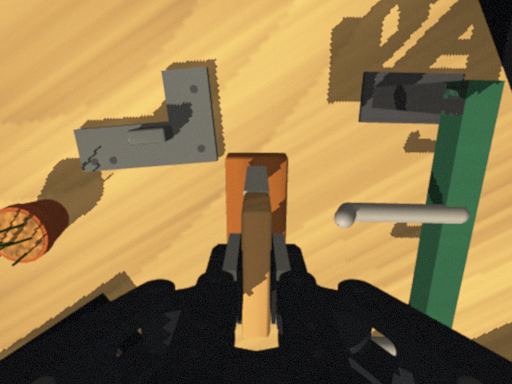

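```bash
python3 -m jog '[[[0,0,12,0,0,0,0],[-2,20,0,0,0,0,0],[0,25,0,0,0,0,0],[0,25,0,0,0,0,0],[0,15,0,0,0,0,0]]]'
python3 -m jog '[[[0,0,10,0,0,0,0],[0,0,10,0,0,0,0],[0,0,5,0,0,0,0],[0,0,0,0,0,0,0]]]'
python3 - <<'E'
from h import *
f=wrist(); spots(f,"peg1","tamper3_bar"); f=bot.grab_frame("scene"); save(f,"s1.png"); spots(f,"peg1","tamper3_bar")
E
```

```text
clock: 8.45
position: [0.4923, 0.393, 0.2797]
tool_rot: [-3.141, -0.0, 2.61]
force: [-0.1, -0.2, -2.3]
grip_width: 0.0109
finger_force: 49.3
clock: 8.85
position: [0.4914, 0.391, 0.2548]
tool_rot: [-3.14, -0.0, 2.609]
force: [-0.1, 0.1, -1.6]
grip_width: 0.0111
finger_force: 49.2
peg1 [(0.64, [0.497, 0.394, 0.167])]
tamper3_bar [(0.82, [0.495, 0.388, 0.186])]
peg1 [(0.91, [0.664, 0.29, 0.172]), (0.79, [0.492, 0.396, 0.169]), (0.77, [0.576, 0.341, 0.171])]
tamper3_bar [(0.53, [0.495, 0.39, 0.192])]
```

Lower to contact in small steps, then check the force.

```bash
python3 -m jog '[[[0,0,2,0,0,0,0],[0,0,2,0,0,0,0],[0,0,0,0,0,0,0]]]'
python3 -m jog '[[[0,0,2,0,0,0,0],[0,0,0,0,0,0,0]]]'
python3 - <<'E'
import cv2
im=cv2.imread("pics/s1.png")[100:290,300:500]; cv2.imwrite("pics/s1c.png",cv2.resize(im,None,fx=3,fy=3))
E
```

```text
clock: 9.45
position: [0.4916, 0.3918, 0.2515]
tool_rot: [-3.141, -0.0, 2.61]
force: [0.1, 0.2, -1.7]
grip_width: 0.011
finger_force: 49.3
clock: 9.65
position: [0.4919, 0.3919, 0.2501]
tool_rot: [3.141, 0.0, 2.61]
force: [-1.3, -0.9, 1.4]
grip_width: 0.0111
finger_force: 50.0
```

View pics/s1c.png

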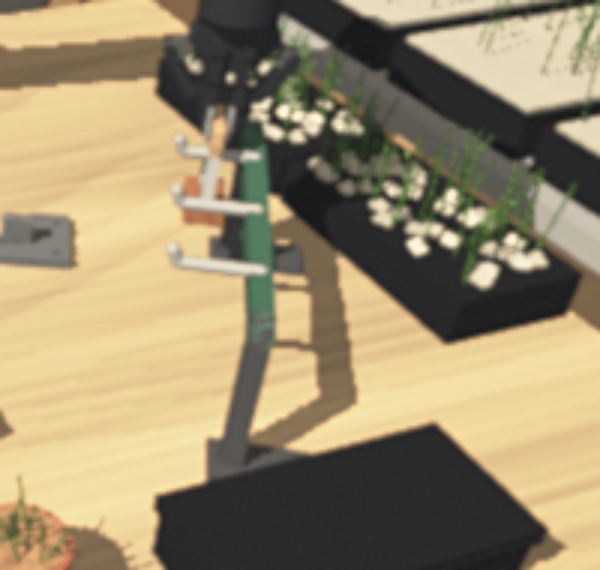

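```bash
python3 -m jog '[[[0,0,0,0,0,0,0.3],[0,0,0,0,0,0,0.3],[0,0,0,0,0,0,0.3],[0,0,-10,0,0,0,0.3],[0,0,-40,0,0,0,0.3]]]'
python3 -m jog '[[[0,0,-40,0,0,-0.146,0.3],[0,0,-10,0,0,-0.146,0.5],[0,0,0,0,0,-0.146,0.5],[-14,-45,0,0,0,0,0.5],[-14,-45,0,0,0,0,0.5]]]' | head -3
python3 -m jog '[[[-14,-45,0,0,0,0,0.5],[-14,-45,0,0,0,0,0.5],[-14,-45,0,0,0,0,0.5],[-14,-45,0,0,0,0,0.5],[-14,-45,0,0,0,0,0.5]]]' |head -3
python3 -m jog '[[[-14,-45,10,0,0,0,0.5],[-14,-45,30,0,0,0,0.5],[0,0,0,0,0,0,0.5],[0,0,0,0,0,0,0.5]]]'
python3 - <<'E'
from h import *
f=wrist(); save(f,"w4.png"); spots(f,"tamper2_bar","tamper1_bar","tray"); plan(0.580,-0.026,0.183,174.6)
f=bot.grab_frame("scene"); save(f,"s2.png"); spots(f,"tamper3_bar","peg1")
a=cv2.imread("pics/w4.png"); b=cv2.resize(cv2.imread("pics/s2.png")[100:228,330:458],(384,384)); cv2.imwrite("pics/c4.png",np.hstack([a,b])[:, :800])
E
```

```text
clock: 10.15
position: [0.4907, 0.3912, 0.2978]
tool_rot: [-3.136, -0.002, 2.61]
force: [-0.4, -0.4, 1.5]
grip_width: 0.0257
finger_force: 0.0
clock: 10.65
position: [0.511, 0.2991, 0.3505]
tool_rot: [3.141, 0.0, 3.05]
clock: 11.15
position: [0.5599, 0.0671, 0.3509]
tool_rot: [3.141, 0.001, 3.048]
clock: 11.55
position: [0.5782, -0.0192, 0.3132]
tool_rot: [-3.141, -0.001, 3.046]
force: [1.1, 1.0, 0.4]
grip_width: 0.0427
finger_force: 0.0
tamper2_bar [(0.67, [0.579, -0.027, 0.12])]
tamper1_bar [(0.71, [0.594, -0.093, 0.121])]
tray []
wz 0.002 rad | dx -2.4 dy -8.8 dz 130.8 mm (after turn) q7 1.48
tamper3_bar [(0.64, [0.496, 0.392, 0.184]), (0.39, [0.378, 0.08, -0.002])]
peg1 [(0.92, [0.579, 0.342, 0.175]), (0.78, [0.491, 0.391, 0.169]), (0.62, [0.665, 0.294, 0.17]), (0.38, [0.578, -0.03, 0.12])]
```

View pics/c4.png

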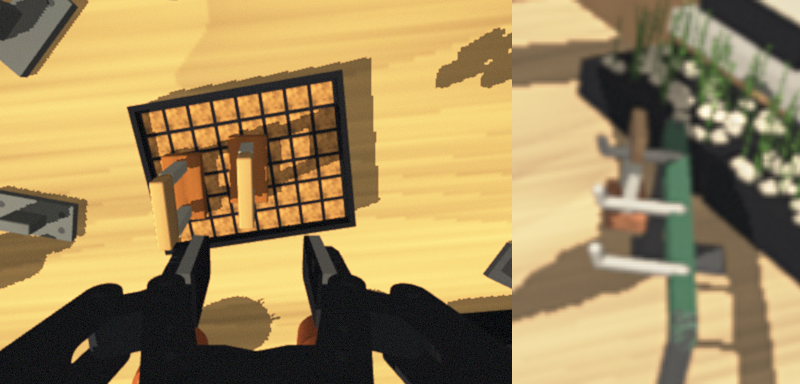

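```bash
python3 -m jog '[[[-2,-9,40,0,0,0,0.5],[0,0,45,0,0,0,0.5],[0,0,45,0,0,0,0.5],[0,0,0,0,0,0,0.5],[0,0,0,0,0,0,0]]]' | head -2
python3 -m jog '[[[0,0,0,0,0,0,0],[0,0,0,0,0,0,0],[0,0,0,0,0,0,0]]]'
python3 -m jog '[[[0,0,-20,0,0,0,0],[0,0,-40,0,0,0,0],[0,0,-40,0,0,0,0],[0,0,-40,0,0,0,0],[0,0,0,0,0,0.146,0]]]'
python3 -m jog '[[[0,0,0,0,0,0.146,0],[0,0,0,0,0,0.146,0],[27,33,0,0,0,0,0],[27,33,0,0,0,0,0],[27,33,0,0,0,0,0]]]' | head -3
python3 -m jog '[[[27,33,0,0,0,0,0],[27,33,10,0,0,0,0],[27,33,20,0,0,0,0],[27,33,20,0,0,0,0],[0,0,0,0,0,0,0]]]'
python3 -m jog '[[[0,0,0,0,0,0,0]]]' | head -3
python3 - <<'E'
from h import *
f=wrist(); spots(f,"peg1","tamper2_bar","rail"); plan(0.535,0.269,0.280,149.5);plan(0.578,0.341,0.280,149.5)
E
```

```text
clock: 12.4
position: [0.5796, -0.0273, 0.1839]
clock: 12.7
position: [0.5805, -0.0275, 0.1856]
tool_rot: [3.141, 0.004, 3.048]
force: [-1.3, -0.4, 9.4]
grip_width: 0.011
finger_force: 49.9
clock: 13.2
position: [0.581, -0.0278, 0.33]
tool_rot: [3.138, 0.009, 2.901]
force: [-0.2, -0.1, -2.6]
grip_width: 0.0107
finger_force: 49.2
clock: 13.7
position: [0.5594, 0.1004, 0.3248]
tool_rot: [3.14, 0.001, 2.609]
clock: 14.2
position: [0.5309, 0.2737, 0.2719]
tool_rot: [3.141, -0.003, 2.617]
force: [-0.1, 0.4, -2.3]
grip_width: 0.011
finger_force: 49.3
clock: 14.3
position: [0.5333, 0.2685, 0.2739]
tool_rot: [3.141, 0.0, 2.612]
peg1 [(0.6, [0.58, 0.341, 0.17])]
tamper2_bar [(0.56, [0.532, 0.271, 0.208])]
rail []
wz -0.001 rad | dx 0.6 dy 2.6 dz -5.8 mm (after turn) q7 0.58
wz -0.001 rad | dx 0.1 dy 86.5 dz -5.8 mm (after turn) q7 0.58
```

```bash
python3 -m jog '[[[0,21,-4,0,0,0,0],[0,25,0,0,0,0,0],[0,25,0,0,0,0,0],[0,15,0,0,0,0,0],[0,0,0,0,0,0,0]]]'
python3 -m jog '[[[0,0,10,0,0,0,0],[0,0,10,0,0,0,0],[0,0,4,0,0,0,0],[0,0,0,0,0,0,0]]]'
python3 -m jog '[[[0,0,2,0,0,0,0],[0,0,1,0,0,0,0],[0,0,0,0,0,0,0]]]'
```

```text
clock: 15.0
position: [0.578, 0.3425, 0.2772]
tool_rot: [3.141, 0.0, 2.61]
force: [-0.3, 0.8, -2.2]
grip_width: 0.0107
finger_force: 49.4
clock: 15.4
position: [0.5769, 0.341, 0.2522]
tool_rot: [-3.14, -0.001, 2.609]
force: [-0.4, -0.0, -1.5]
grip_width: 0.0111
finger_force: 49.4
clock: 15.7
position: [0.5774, 0.3415, 0.2505]
tool_rot: [3.141, 0.0, 2.61]
force: [-0.6, -0.9, 1.6]
grip_width: 0.0109
finger_force: 50.1
```

```bash
python3 -m jog '[[[0,0,0,0,0,0,0.3],[0,0,0,0,0,0,0.3],[0,0,0,0,0,0,0.3],[0,0,-10,0,0,0,0.3],[0,0,-40,0,0,0,0.3]]]' | head -3
python3 -m jog '[[[0,0,-40,0,0,-0.126,0.3],[0,0,-10,0,0,-0.126,0.5],[0,0,0,0,0,-0.126,0.5],[0,0,0,0,0,-0.125,0.5],[-3,-48,0,0,0,0,0.5]]]' | head -3
python3 -m jog '[[[-3,-48,0,0,0,0,0.5],[-3,-48,0,0,0,0,0.5],[-3,-48,0,0,0,0,0.5],[-3,-48,0,0,0,0,0.5],[-3,-48,0,0,0,0,0.5]]]' |head -3
python3 -m jog '[[[-3,-48,10,0,0,0,0.5],[-3,-48,10,0,0,0,0.5],[-3,-48,20,0,0,0,0.5],[0,0,0,0,0,0,0.5],[0,0,0,0,0,0,0.5]]]' | head -3
python3 - <<'E'
from h import *
f=wrist(); save(f,"w5.png"); spots(f,"tamper1_bar","tray"); plan(0.594,-0.0935,0.183,178.3)
f=bot.grab_frame("scene"); save(f,"s3.png"); spots(f,"tamper3_bar","tamper2_bar","peg1")
a=cv2.imread("pics/w5.png"); b=cv2.resize(cv2.imread("pics/s3.png")[100:228,330:458],(384,384)); cv2.imwrite("pics/c5.png",np.hstack([a,b])[:, :800])
E
```

```text
clock: 16.2
position: [0.5761, 0.3411, 0.2977]
tool_rot: [-3.136, -0.002, 2.61]
clock: 16.7
position: [0.5774, 0.2987, 0.3501]
tool_rot: [3.139, -0.001, 3.125]
clock: 17.2
position: [0.5868, 0.0512, 0.3511]
tool_rot: [3.141, 0.001, 3.113]
clock: 17.7
position: [0.5916, -0.0902, 0.3111]
tool_rot: [-3.142, -0.0, 3.11]
tamper1_bar [(0.63, [0.594, -0.096, 0.123])]
tray [(0.8, [0.577, -0.03, -0.0])]
wz 0.002 rad | dx -2.1 dy -5.6 dz 128.5 mm (after turn) q7 1.67
tamper3_bar [(0.67, [0.499, 0.39, 0.184])]
tamper2_bar [(0.57, [0.579, 0.345, 0.185])]
peg1 [(0.95, [0.578, 0.342, 0.172]), (0.65, [0.663, 0.288, 0.17]), (0.6, [0.493, 0.394, 0.169])]
```

View pics/c5.png

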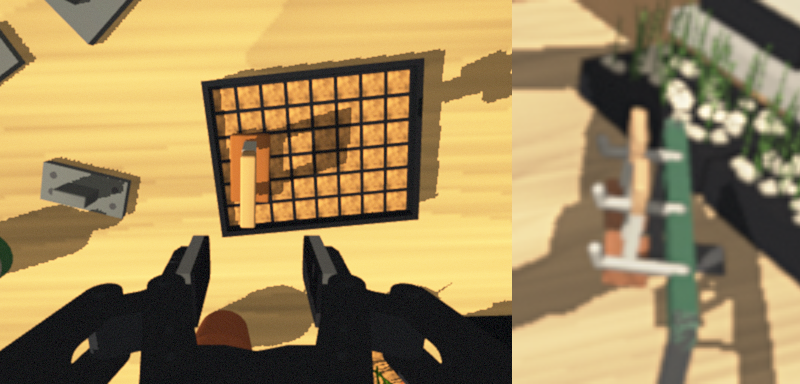

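```bash
python3 -m jog '[[[-2,-6,40,0,0,0,0.5],[0,0,45,0,0,0,0.5],[0,0,43,0,0,0,0.5],[0,0,0,0,0,0,0.5],[0,0,0,0,0,0,0]]]' | head -2
python3 -m jog '[[[0,0,0,0,0,0,0],[0,0,0,0,0,0,0],[0,0,0,0,0,0,0]]]'
python3 -m jog '[[[0,0,-20,0,0,0,0],[0,0,-40,0,0,0,0],[0,0,-40,0,0,0,0],[0,0,-40,0,0,0,0],[0,0,0,0,0,0.126,0]]]'
python3 -m jog '[[[0,0,0,0,0,0.126,0],[0,0,0,0,0,0.126,0],[0,0,0,0,0,0.125,0],[19,40,0,0,0,0,0],[19,40,0,0,0,0,0]]]' | head -3
python3 -m jog '[[[19,40,0,0,0,0,0],[19,40,10,0,0,0,0],[19,40,15,0,0,0,0],[19,40,10,0,0,0,0],[19,40,10,0,0,0,0]]]' | head -2
python3 -m jog '[[[2,3,0,0,0,0,0],[0,0,0,0,0,0,0],[0,0,0,0,0,0,0]]]' 
python3 - <<'E'
from h import *
f=wrist(); spots(f,"peg1","tamper1_bar","rail"); plan(0.664,0.291,0.280,149.5)
E
```

```text
clock: 18.55
position: [0.5938, -0.095, 0.1837]
clock: 18.85
position: [0.5946, -0.0954, 0.1852]
tool_rot: [-3.141, 0.004, 3.113]
force: [-1.0, -1.1, 9.9]
grip_width: 0.011
finger_force: 52.8
clock: 19.35
position: [0.595, -0.0956, 0.3297]
tool_rot: [3.14, 0.009, 2.986]
force: [-0.5, -1.0, -2.7]
grip_width: 0.0107
finger_force: 51.1
clock: 19.85
position: [0.6013, -0.0067, 0.3244]
tool_rot: [3.141, 0.002, 2.607]
clock: 20.35
position: [0.6209, 0.2156, 0.279]
clock: 20.65
position: [0.6209, 0.2162, 0.279]
tool_rot: [3.141, 0.001, 2.609]
force: [-1.1, -1.0, -2.2]
grip_width: 0.0111
finger_force: 51.2
peg1 [(0.67, [0.582, 0.344, 0.168]), (0.64, [0.664, 0.291, 0.17])]
tamper1_bar [(0.7, [0.62, 0.219, 0.215])]
rail []
wz -0.001 rad | dx 0.9 dy 86.3 dz -1.5 mm (after turn) q7 0.74
```

```bash
python3 -m jog '[[[1,21,0,0,0,0,0],[0,25,0,0,0,0,0],[0,25,0,0,0,0,0],[0,15,0,0,0,0,0],[0,0,0,0,0,0,0]]]'
python3 -m jog '[[[0,0,10,0,0,0,0],[0,0,10,0,0,0,0],[0,0,5,0,0,0,0],[0,0,0,0,0,0,0]]]'
python3 -m jog '[[[0,0,2,0,0,0,0],[0,0,1.5,0,0,0,0],[0,0,0,0,0,0,0]]]'
```

```text
clock: 21.35
position: [0.6638, 0.2933, 0.2775]
tool_rot: [3.141, -0.0, 2.611]
force: [0.4, -0.0, -1.7]
grip_width: 0.0111
finger_force: 51.1
clock: 21.75
position: [0.663, 0.2913, 0.2517]
tool_rot: [-3.14, -0.001, 2.609]
force: [0.2, -0.1, -1.5]
grip_width: 0.0108
finger_force: 51.2
clock: 22.05
position: [0.6636, 0.2917, 0.2501]
tool_rot: [3.141, 0.001, 2.61]
force: [-1.4, -1.7, 3.2]
grip_width: 0.0108
finger_force: 52.0
```

```bash
python3 -m jog '[[[0,0,0,0,0,0,0.3],[0,0,0,0,0,0,0.3],[0,0,0,0,0,0,0.3],[0,0,-10,0,0,0,0.3],[0,0,-40,0,0,0,0.3]]]' | head -3
python3 -m jog '[[[0,0,-40,0,0,-0.133,0.3],[0,0,-10,0,0,-0.133,0.4],[0,0,0,0,0,-0.133,0.4],[0,0,0,0,0,-0.133,0.4],[10,-46,0,0,0,0,0.4]]]' | head -3
python3 -m jog '[[[10,-46,0,0,0,0,0.4],[10,-46,0,0,0,0,0.4],[10,-46,0,0,0,0,0.4],[10,-46,0,0,0,0,0.4],[10,-46,0,0,0,0,0.4]]]' |head -3
python3 -m jog '[[[10,-46,0,0,0,0,0.4],[0,0,0,0,0,0,0.4],[0,0,0,0,0,0,0.4],[0,0,0,0,0,0,0.4],[0,0,0,0,0,0,0.4]]]' | head -3
python3 - <<'E'
from h import *
f=wrist(); save(f,"w6.png"); spots(f,"tray")
R=[d["region"] for d in bot.trace("tray",f)]
if R:
    c=max(cv2.findContours(R[0].astype(np.uint8),0,1)[0],key=cv2.contourArea); print("tray quad",cv2.approxPolyDP(c,8,True)[:,0].tolist())
np.savez("w6.npz",K=f["intrinsics"],R=f["Rw"],t=f["tw"],img=f["img"],reg=R[0] if R else 0)
g=bot.grab_frame("scene"); save(g,"s4.png"); 
a=cv2.imread("pics/w6.png"); b=cv2.resize(cv2.imread("pics/s4.png")[100:228,330:458],(384,384)); cv2.imwrite("pics/c6.png",np.hstack([a,b])[:, :800])
E
```

```text
clock: 22.55
position: [0.6622, 0.2916, 0.2967]
tool_rot: [-3.136, -0.003, 2.61]
clock: 23.05
position: [0.6527, 0.251, 0.349]
tool_rot: [3.139, -0.001, -3.129]
clock: 23.55
position: [0.6029, 0.014, 0.3503]
tool_rot: [3.142, 0.001, -3.142]
clock: 24.05
position: [0.5937, -0.0288, 0.3494]
tool_rot: [3.141, 0.0, -3.14]
tray [(0.73, [0.58, -0.034, -0.003])]
tray quad [[351, 67], [153, 79], [172, 220], [349, 211]]
```

View pics/c6.png

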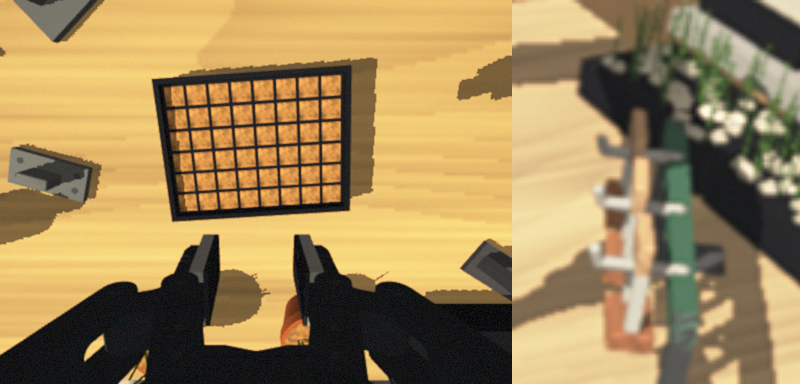

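```bash
cat >> h.py <<'E'
from scipy.optimize import least_squares
def fitpoly(f,hull,poly,z,x0,loss="soft_l1"):
    "fit x,y,yaw so that the projected contour pixels (N,2) lie on the polygon (mm, own axes) at height z"
    P=ray(f,hull,z)[:,:2]*1e3; V=np.asarray(poly,float); W=np.roll(V,-1,0)
    def dist(p):
        c,s=np.cos(p[2]),np.sin(p[2]); q=(P-p[:2])@np.array([[c,-s],[s,c]])
        d=W-V; t=np.clip(((q[:,None]-V)*d).sum(2)/(d*d).sum(1),0,1)
        return np.linalg.norm(q[:,None]-V-t[...,None]*d,axis=2).min(1)
    r=least_squares(dist,x0,x_scale=[1,1,0.01],loss=loss,diff_step=1e-5); return r.x,np.median(dist(r.x))
def outline(m,step=3):
    c=max(cv2.findContours(m.astype(np.uint8),cv2.RETR_EXTERNAL,cv2.CHAIN_APPROX_NONE)[0],key=cv2.contourArea); return c[::step,0].astype(float)
E
python3 - <<'E'
from h import *
d=np.load("w6.npz"); f=dict(intrinsics=d["K"],Rw=d["R"],tw=d["t"])
b=(d["img"].max(2)<75); roi=np.zeros_like(b); roi[55:228,145:362]=1
m=b&roi; m=cv2.morphologyEx(m.astype(np.uint8),cv2.MORPH_CLOSE,np.ones((3,3)))
n,l,s,_=cv2.connectedComponentsWithStats(m); k=1+s[1:,4].argmax(); m=l==k; print(s[k])
h=outline(cv2.fillPoly(np.zeros(m.shape,np.uint8),[cv2.convexHull(np.argwhere(m)[:,::-1].astype(np.int32))],1))
rect=[(-82,-107),(82,-107),(82,107),(-82,107)]
for M in (h,outline(d["reg"])):
    print(fitpoly(f,M,rect,0.042,[580,-29,0.08]), [np.round(v,1) for v in cv2.minAreaRect((ray(f,M,.042)[:,:2]*1e3).astype(np.float32))])
E
```

```text
[ 153   65  199  156 8943]
(array([579.0743, -29.5498,   0.0666]), np.float64(0.37728703539815456)) [array([579.1, -29.5]), array([164.3, 214.7]), np.float64(3.9)]
(array([580.0679, -29.2691,   0.0674]), np.float64(0.30857974187155435)) [array([580.3, -29.3]), array([165.7, 214.9]), np.float64(4.0)]
```

```bash
cat > tile.py <<'E'
import numpy as np, itertools
# module centres of each plate from rib point, mm (50 mm pitch)
M=dict(hook=[(-62.5,-12.5),(-12.5,-12.5),(37.5,-12.5),(37.5,37.5)],corner=[(-14,-14),(36,-14),(-14,36)],long=[(-50,0),(0,0),(50,0)],short=[(-25,0),(25,0)])
cells=[(x,y) for x in(-50,0,50) for y in(-75,-25,25,75)]
rot=lambda k,p:(np.array([[1,0],[0,1]]) if 0 else np.round(np.array([[np.cos(k*np.pi/2),-np.sin(k*np.pi/2)],[np.sin(k*np.pi/2),np.cos(k*np.pi/2)]])))@np.array(p,float)
opts={}
for n,m in M.items():
    s={}
    for k in range(4):
        q=[rot(k,p) for p in m]
        for c in cells:
            o=np.array(c)-q[0]; fs=frozenset(tuple(np.round(o+p).astype(int)) for p in q)
            if all(t in cells for t in fs): s.setdefault((fs,k),(fs,k,o))
    opts[n]=list(s.values())
def rect(o,k,a,b):
    g=np.array([(x,y) for x in np.linspace(-a,a,9) for y in np.linspace(-b,b,9)]); return np.array([rot(k,p) for p in g])+o
res=[]
for c in itertools.product(*opts.values()):
    if len(frozenset().union(*[x[0] for x in c]))<12: continue
    if c[2][1]>1 or c[3][1]>1: continue
    mn=min(np.linalg.norm(rect(a[2],a[1],13,30)[:,None]-rect(b[2],b[1],18,7)[None],axis=2).min() for a,b in itertools.permutations(c,2))
    res.append((mn,[(n,x[1],np.round(x[2],1).tolist()) for n,x in zip(M,c)]))
res.sort(key=lambda r:-r[0])
for r in res[:10]: print(round(r[0],1),r[1])
E
python3 tile.py
```

```text
25.5 [('hook', 1, [-12.5, 37.5]), ('corner', 1, [36.0, -61.0]), ('long', 1, [-50.0, -25.0]), ('short', 1, [50.0, 50.0])]
25.5 [('hook', 3, [12.5, -37.5]), ('corner', 3, [-36.0, 61.0]), ('long', 1, [50.0, 25.0]), ('short', 1, [-50.0, -50.0])]
25.5 [('hook', 0, [12.5, -12.5]), ('corner', 3, [14.0, 61.0]), ('long', 0, [0.0, -75.0]), ('short', 1, [-50.0, 50.0])]
25.5 [('hook', 1, [37.5, -12.5]), ('corner', 0, [-36.0, -11.0]), ('long', 0, [0.0, 75.0]), ('short', 0, [-25.0, -75.0])]
25.5 [('hook', 2, [-12.5, 12.5]), ('corner', 1, [-14.0, -61.0]), ('long', 0, [0.0, 75.0]), ('short', 1, [50.0, -50.0])]
25.5 [('hook', 3, [-37.5, 12.5]), ('corner', 2, [36.0, 11.0]), ('long', 0, [0.0, -75.0]), ('short', 0, [25.0, 75.0])]
22.7 [('hook', 0, [12.5, -12.5]), ('corner', 0, [-36.0, 39.0]), ('long', 0, [0.0, -75.0]), ('short', 0, [25.0, 75.0])]
22.7 [('hook', 1, [37.5, -12.5]), ('corner', 1, [-14.0, -61.0]), ('long', 0, [0.0, 75.0]), ('short', 1, [-50.0, 0.0])]
22.7 [('hook', 1, [37.5, -12.5]), ('corner', 1, [-14.0, -61.0]), ('long', 1, [-50.0, 25.0]), ('short', 0, [25.0, 75.0])]
22.7 [('hook', 2, [-12.5, 12.5]), ('corner', 2, [36.0, -39.0]), ('long', 0, [0.0, 75.0]), ('short', 0, [-25.0, -75.0])]
```

```bash
cat >> h.py <<'E'
POLY=dict(hook=[(-85,-35),(60,-35),(60,60),(15,60),(15,10),(-85,10)],corner=[(-36.5,-36.5),(58.5,-36.5),(58.5,8.5),(8.5,8.5),(8.5,58.5),(-36.5,58.5)],
 long=[(-72.5,-22.5),(72.5,-22.5),(72.5,22.5),(-72.5,22.5)],short=[(-47.5,-22.5),(47.5,-22.5),(47.5,22.5),(-47.5,22.5)])
def findplate(f,n,z=0.012,show=True):
    s=[d for d in bot.spot_point(n+"_plate_rib",f)][:1]; t=bot.trace(n+"_plate_rib",f)[:1]
    if not t: print(n,"no trace",s); return
    h=outline(t[0]["region"],1); x=1e3*(np.array(s[0]["xyz"][:2]) if s else ray(f,h,z).mean(0)[:2])
    r=min((fitpoly(f,h,POLY[n],z,[x[0],x[1],a]) for a in np.arange(0,2*np.pi,np.pi/4)),key=lambda r:r[1]+0)
    y=(np.degrees(r[0][2])+180)%360-180
    print(n,"fit x %.1f y %.1f yaw %.1f err %.2f"%(r[0][0],r[0][1],y,r[1]),"| spot",np.round(s[0]["xyz"],3) if s else None,round(t[0]["conf"],2),"area",t[0]["region"].sum())
    return r[0]
E
python3 - <<'E'
from h import *
for c in ("top","scene"):
    f=bot.grab_frame(c)
    for n in POLY: findplate(f,n)
o=bot.observe(); print(o["position"],o["tool_rot"])
E
```

```text
hook fit x 364.0 y 244.8 yaw 65.0 err 1.32 | spot [0.367 0.248 0.027] 0.69 area 840
corner fit x 411.8 y -254.4 yaw 130.6 err 0.82 | spot [ 0.414 -0.255  0.034] 0.78 area 624
long fit x 496.9 y -406.2 yaw -59.8 err 1.01 | spot [ 0.498 -0.405  0.035] 0.93 area 613
short fit x 618.8 y -288.4 yaw -106.5 err 0.89 | spot [ 0.622 -0.288  0.032] 0.94 area 391
hook fit x 371.5 y 238.9 yaw 65.2 err 4.55 | spot [0.366 0.249 0.03 ] 0.87 area 581
corner fit x 418.5 y -257.5 yaw 132.6 err 5.02 | spot [ 0.418 -0.252  0.03 ] 0.93 area 701
long fit x 499.0 y -402.4 yaw 123.7 err 5.11 | spot [ 0.498 -0.405  0.028] 0.95 area 790
short fit x 623.4 y -290.5 yaw -109.9 err 4.20 | spot [ 0.617 -0.29   0.027] 0.88 area 680
[ 0.5935 -0.0301  0.3493] [ 3.1416 -0.     -3.1414]
```

```bash
python3 -m jog '[[[29,34,-4,0,0,0,0.4],[29,34,-4,0,0,0,0.4],[29,34,-4,0,0,0,0.4],[29,34,-4,0,0,0,0.4],[29,34,-4,0,0,0,0.4]]]' |head -3
python3 -m jog '[[[28,35,-4,0,0,0,0.4],[28,35,-4,0,0,0,0.4],[28,35,-4,0,0,0,0.4],[0,0,0,0,0,0.143,0.4],[0,0,0,0,0,0.143,0.4]]]' |head -3
python3 -m jog '[[[0,0,0,0,0,0.143,0.4],[0,0,0,0,0,0.143,0.4],[0,0,0,0,0,0.143,0.4],[0,0,0,0,0,0.143,0.4],[0,0,0,0,0,0.143,0.4]]]' |head -3
python3 -m jog '[[[0,0,0,0,0,0.143,0.4],[0,0,0,0,0,0.143,0.4],[0,0,0,0,0,0.143,0.4],[0,0,0,0,0,0.143,0.4],[0,0,0,0,0,0.143,0.4]]]' |head -3
python3 -m jog '[[[0,0,0,0,0,0.143,0.4],[0,0,0,0,0,0.143,0.4],[0,0,0,0,0,0,0.4],[0,0,0,0,0,0,0.4],[0,0,0,0,0,0,0.4]]]' |head -3
python3 - <<'E'
from h import *
f=wrist(); save(f,"w7.png"); r=findplate(f,"hook"); plan(r[0]/1e3,r[1]/1e3,0.20,np.degrees(r[2]))
g=bot.grab_frame("scene"); save(g,"s5.png"); spots(g,"tamper1_bar","tamper2_bar","tamper3_bar")
E
```

```text
clock: 25.65
position: [0.4471, 0.1409, 0.3696]
tool_rot: [3.141, 0.0, -3.141]
clock: 26.15
position: [0.3637, 0.2458, 0.3816]
tool_rot: [3.141, 0.0, 2.853]
clock: 26.65
position: [0.3644, 0.2448, 0.3814]
tool_rot: [3.141, -0.0, 2.135]
clock: 27.15
position: [0.3644, 0.2448, 0.3814]
tool_rot: [3.141, -0.0, 1.42]
clock: 27.65
position: [0.3644, 0.2448, 0.3814]
tool_rot: [3.142, -0.0, 1.143]
hook fit x 364.8 y 244.2 yaw 63.8 err 0.82 | spot [0.365 0.249 0.029] 0.94 area 4929
wz 0.027 rad | dx -0.4 dy 0.6 dz 181.4 mm (after turn) q7 -1.13
tamper1_bar [(0.92, [0.664, 0.292, 0.181]), (0.67, [0.664, 0.288, 0.17])]
tamper2_bar [(0.75, [0.577, 0.342, 0.189])]
tamper3_bar [(0.7, [0.496, 0.391, 0.188])]
```

View pics/w7.png

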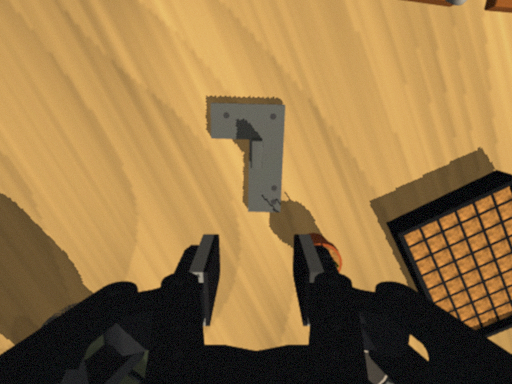

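```bash
python3 -m jog '[[[0,0.5,45,0,0,0.025,0.4],[0,0,45,0,0,0,0.4],[0,0,45,0,0,0,0.4],[0,0,45,0,0,0,0.4],[0,0,45,0,0,0,0.4]]]' |head -3
python3 -m jog '[[[0,0,35,0,0,0,0.4],[0,0,31,0,0,0,0.4],[0,0,0,0,0,0,0.4],[0,0,0,0,0,0,0.4]]]'
python3 - <<'E'
from h import *
f=wrist(); save(f,"w8.png"); findplate(f,"hook"); plan(.3648,.2442,.09,63.8)
E
```

```text
clock: 28.5
position: [0.3649, 0.2446, 0.1549]
tool_rot: [3.141, -0.001, 1.115]
clock: 28.9
position: [0.3649, 0.2445, 0.0908]
tool_rot: [-3.141, 0.001, 1.115]
force: [-0.2, -0.3, 0.4]
grip_width: 0.0343
finger_force: 0.0
hook fit x 364.1 y 245.3 yaw 63.8 err 0.43 | spot [0.366 0.246 0.027] 0.7 area 29430
wz 0.001 rad | dx -1.1 dy -0.2 dz 1.9 mm (after turn) q7 -1.06
```

View pics/w8.png

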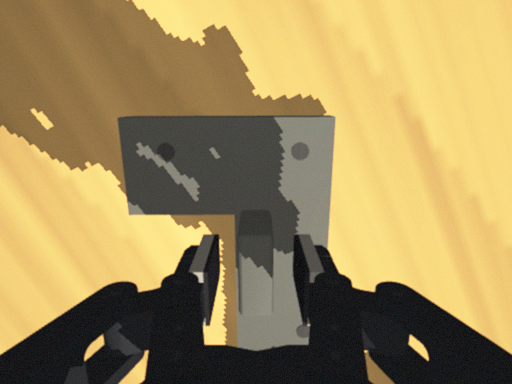

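```bash
python3 -m jog '[[[0,0,1,0,0,0,0],[0,0,0,0,0,0,0],[0,0,0,0,0,0,0],[0,0,0,0,0,0,0],[0,0,0,0,0,0,0]]]' 60
python3 -m jog '[[[0,0,-20,0,0,0,0],[0,0,-40,0,0,0,0],[0,0,-45,0,0,0,0],[0,0,-45,0,0,-0.131,0],[0,0,0,0,0,-0.131,0]]]'
python3 -m jog '[[[0,0,0,0,0,-0.131,0],[0,0,0,0,0,-0.131,0],[-36,26,0,0,0,0,0],[-36,26,0,0,0,0,0],[-36,26,0,0,0,0,0]]]' |head -3
python3 -m jog '[[[-36,26,0,0,0,0,0],[-36,26,0,0,0,0,0],[-35,26,10,0,0,0,0],[-35,26,20,0,0,0,0],[0,0,0,0,0,0,0]]]' |head -3
python3 -m jog '[[[0,0,0,0,0,0,0],[0,0,0,0,0,0,0]]]' |head -3
python3 - <<'E'
from h import *
f=wrist(); save(f,"w9.png"); findplate(f,"hook",z=bot.observe()["position"][2]-0.0785); spots(f,"tray"); plan(.5643,.0071,.140,93.85)
E
```

```text
clock: 29.55
position: [0.3653, 0.245, 0.0904]
tool_rot: [3.141, -0.002, 1.115]
force: [-1.9, -0.7, 17.4]
grip_width: 0.0131
finger_force: 59.0
clock: 30.05
position: [0.3662, 0.2456, 0.2446]
tool_rot: [3.136, -0.006, 1.382]
force: [1.4, 0.4, -2.5]
grip_width: 0.0127
finger_force: 59.2
clock: 30.55
position: [0.4508, 0.1408, 0.24]
tool_rot: [3.141, -0.0, 1.64]
clock: 31.05
position: [0.5649, 0.0024, 0.2077]
tool_rot: [-3.141, 0.002, 1.633]
clock: 31.25
position: [0.5631, 0.0084, 0.2099]
tool_rot: [3.141, -0.0, 1.64]
hook fit x 563.6 y 9.0 yaw 95.6 err 0.67 | spot [0.563 0.008 0.145] 0.97 area 27519
tray [(0.22, [0.374, -0.085, 0.001])]
wz 0.002 rad | dx -1.4 dy 0.9 dz 70.0 mm (after turn) q7 -0.01
```

View pics/w9.png

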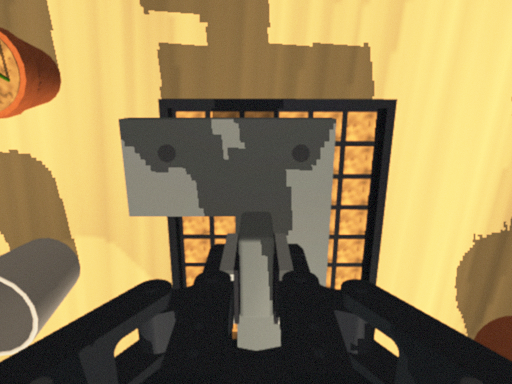

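```bash
python3 -m jog '[[[-1,1,30,0,0,0,0],[0,0,30,0,0,0,0],[0,0,15,0,0,0,0],[0,0,0,0,0,0,0],[0,0,0,0,0,0,0]]]'
python3 -m jog '[[[0,0,6,0,0,0,0],[0,0,4,0,0,0,0],[0,0,0,0,0,0,0]]]'
python3 - <<'E'
from h import *
f=wrist(); save(f,"w10.png"); plan(.5643,.0071,.120,93.85)
E
```

```text
clock: 31.95
position: [0.5649, 0.0068, 0.1352]
tool_rot: [3.141, 0.0, 1.639]
force: [0.2, -0.0, -1.0]
grip_width: 0.0129
finger_force: 59.2
clock: 32.25
position: [0.5645, 0.0066, 0.1243]
tool_rot: [-3.142, 0.0, 1.639]
force: [0.6, -0.2, -0.7]
grip_width: 0.013
finger_force: 59.2
wz 0.001 rad | dx 0.5 dy -0.2 dz 4.5 mm (after turn) q7 0.00
```

View pics/w10.png

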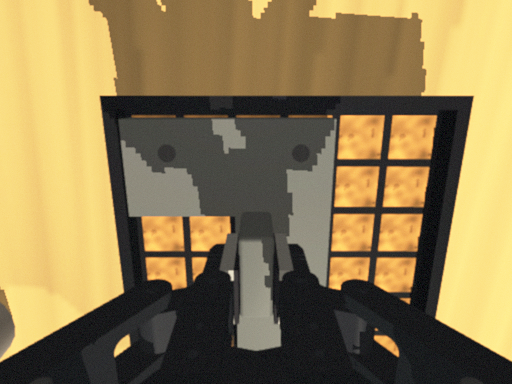

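```bash
python3 - <<'E'
from h import *
im=cv2.imread("pics/w10.png").max(2)
for r in (135,160,190): print("row",r,im[r,100:132].tolist())
for c in (135,150,260,320): print("col",c,im[90:126,c].tolist())
print("right rim row 130",im[130,425:475].tolist())
E
```

```text
row 135 [246, 246, 247, 249, 211, 71, 34, 37, 41, 40, 45, 39, 41, 42, 39, 38, 38, 33, 26, 31, 61, 73, 73, 76, 74, 76, 73, 75, 74, 74, 75, 69]
row 160 [247, 247, 247, 245, 246, 248, 250, 210, 73, 39, 42, 42, 45, 36, 44, 44, 41, 40, 36, 42, 33, 27, 64, 120, 144, 142, 141, 145, 141, 146, 141, 139]
row 190 [247, 247, 247, 246, 246, 245, 246, 246, 247, 247, 236, 151, 54, 36, 41, 35, 42, 42, 40, 44, 36, 44, 37, 38, 27, 48, 108, 143, 143, 141, 147, 145]
col 135 [130, 127, 130, 134, 132, 102, 31, 30, 30, 30, 33, 21, 29, 31, 30, 23, 28, 24, 32, 22, 25, 28, 25, 19, 49, 109, 144, 112, 60, 67, 75, 72, 75, 75, 75, 71]
col 150 [148, 148, 149, 150, 147, 115, 38, 27, 24, 24, 32, 28, 24, 22, 28, 18, 26, 30, 26, 27, 25, 26, 31, 26, 42, 104, 132, 108, 67, 67, 78, 76, 72, 75, 76, 71]
col 260 [148, 152, 149, 150, 149, 115, 55, 28, 32, 25, 35, 33, 29, 31, 19, 27, 33, 30, 34, 28, 27, 30, 27, 30, 50, 105, 136, 108, 68, 74, 77, 78, 72, 72, 79, 75]
col 320 [150, 153, 151, 152, 147, 123, 53, 25, 23, 28, 29, 23, 31, 29, 36, 30, 28, 24, 28, 28, 32, 29, 30, 29, 43, 96, 120, 98, 67, 67, 73, 72, 75, 77, 69, 79]
right rim row 130 [221, 233, 239, 239, 241, 243, 245, 247, 220, 113, 46, 22, 30, 28, 23, 25, 18, 21, 19, 28, 17, 16, 17, 16, 20, 18, 18, 22, 19, 28, 36, 39, 40, 40, 41, 38, 35, 45, 42, 40, 38, 46, 150, 244, 255, 253, 253, 253, 253, 253]
```

```bash
python3 - <<'E'
from h import *
f=wrist(); zp=bot.observe()["position"][2]-0.0785; a=np.radians(93.85); T=np.array([[np.cos(a),np.sin(a)],[np.sin(a),-np.cos(a)]])
tp=np.array(bot.observe()["position"][:2])
g=lambda uv,z: (T@((ray(f,uv,z)[0,:2])-tp)*1e3).round(1)
print("zp",zp,"left rim",g((107.6,160),.042),"plate left",g((122.4,160),zp),"right rim",g((467,130),.042))
print("top rim",g((260,95.6),.042),"plate top",g((260,117.6),zp))
E
```

```text
zp 0.0460312886082143 left rim [ 40.7 -70.1] plate left [ 41.5 -61.5] right rim [54.6 95.2]
top rim [69.6  1. ] plate top [60.3  0.9]
```

```bash
python3 -m jog '[[[0,0.5,3,0,0,0,0],[0,0,1,0,0,0,0],[0,0,0,0,0,0,0]]]'
python3 -m jog '[[[0,0,1,0,0,0,0],[0,0,0,0,0,0,0]]]'
```

```text
clock: 32.65
position: [0.5651, 0.0066, 0.1205]
tool_rot: [3.141, 0.0, 1.639]
force: [-0.8, 0.6, 3.8]
grip_width: 0.0133
finger_force: 59.8
clock: 32.85
position: [0.5651, 0.0066, 0.1205]
tool_rot: [3.141, -0.0, 1.639]
force: [-7.5, 0.5, 25.2]
grip_width: 0.013
finger_force: 63.0
```

```bash
python3 -m jog '[[[0,0,-1,0,0,0,0],[0,0,0,0,0,0,0.3],[0,0,0,0,0,0,0.3],[0,0,0,0,0,0,0.3],[0,0,-20,0,0,0,0.3]]]'
python3 -m jog '[[[0,0,-45,0,0,0,0.3],[0,0,-45,0,0,-0.114,0.4],[0,0,-45,0,0,-0.114,0.4],[0,0,-45,0,0,-0.114,0.4],[0,0,-40,0,0,-0.114,0.4]]]' |head -3
python3 -m jog '[[[-36,-29.5,0,0,0,0,0.4],[-36,-29.5,0,0,0,0,0.4],[-36,-29.5,0,0,0,0,0.4],[-36,-29.5,0,0,0,0,0.4],[-36,-29.5,0,0,0,0,0.4]]]' |head -3
python3 -m jog '[[[-36,-29.5,0,0,0,0,0.4],[-36,-29.5,0,0,0,0,0.4],[-36,-29.5,0,0,0,0,0.4],[-36,-29.5,0,0,0,0,0.4],[0,0,0,0,0,0,0.4]]]' |head -3
python3 -m jog '[[[0,0,0,0,0,0,0.4],[0,0,0,0,0,0,0.4]]]' |head -3
python3 - <<'E'
from h import *
f=wrist(); save(f,"w11.png"); r=findplate(f,"long"); plan(r[0]/1e3,r[1]/1e3,0.09,np.degrees(r[2]))
g=bot.grab_frame("top"); save(g,"t2.png"); findplate(g,"hook",z=.042); findplate(g,"corner"); findplate(g,"short")
E
```

```text
clock: 33.35
position: [0.5639, 0.0067, 0.1386]
tool_rot: [-3.138, 0.0, 1.639]
force: [-0.3, -0.4, 0.5]
grip_width: 0.026
finger_force: 0.0
clock: 33.85
position: [0.5648, 0.0066, 0.3628]
tool_rot: [3.141, 0.001, 2.099]
clock: 34.35
position: [0.5267, -0.2248, 0.3604]
tool_rot: [3.142, 0.0, 2.095]
clock: 34.85
position: [0.4942, -0.4129, 0.3597]
tool_rot: [-3.139, 0.001, 2.087]
clock: 35.05
position: [0.4977, -0.4058, 0.3602]
tool_rot: [3.141, -0.001, 2.096]
long fit x 496.3 y -408.6 yaw 120.4 err 0.57 | spot [ 0.497 -0.406  0.028] 0.61 area 4222
wz -0.006 rad | dx -1.8 dy -2.7 dz 270.5 mm (after turn) q7 1.16
hook fit x 564.5 y 7.8 yaw 93.9 err 1.06 | spot [ 0.414 -0.255  0.03 ] 0.84 area 826
corner fit x 413.9 y -255.0 yaw 129.9 err 1.05 | spot [ 0.415 -0.256  0.033] 0.81 area 608
short fit x 618.5 y -288.1 yaw -106.5 err 0.91 | spot [ 0.621 -0.289  0.029] 0.63 area 407
```

```bash
python3 -m jog '[[[-2,-2.5,45,0,0,-0.006,0.4],[0,0,45,0,0,0,0.4],[0,0,45,0,0,0,0.4],[0,0,40,0,0,0,0.4],[0,0,0,0,0,0,0.4]]]' |head -3
python3 - <<'E'
from h import *
f=wrist(); save(f,"w12.png"); r=findplate(f,"long"); plan(r[0]/1e3,r[1]/1e3,0.09,np.degrees(r[2]))
E
python3 -m jog '[[[0,0,45,0,0,0,0.4],[0,0,40,0,0,0,0.4],[0,0,10,0,0,0,0.4],[0,0,0,0,0,0,0.4],[0,0,0,0,0,0,0.4]]]'
python3 - <<'E'
from h import *
f=wrist(); save(f,"w13.png"); r=findplate(f,"long"); plan(r[0]/1e3,r[1]/1e3,0.09,np.degrees(r[2]))
cv2.imwrite("pics/c13.png",cv2.resize(np.hstack([cv2.imread("pics/w12.png"),cv2.imread("pics/w13.png")]),(800,300)))
E
```

```text
clock: 36.05
position: [0.4943, -0.4082, 0.1806]
tool_rot: [-3.138, -0.007, 2.101]
long fit x 495.9 y -408.1 yaw -60.0 err 0.24 | spot [ 0.495 -0.404  0.029] 0.6 area 11515
wz -3.136 rad | dx -2.4 dy -0.4 dz 97.4 mm (after turn) q7 1.18
clock: 36.7
position: [0.4971, -0.4106, 0.093]
tool_rot: [3.14, 0.003, 2.101]
force: [0.3, 0.2, 0.8]
grip_width: 0.034
finger_force: 0.0
long fit x 495.3 y -407.1 yaw -59.9 err 0.28 | spot [ 0.494 -0.405  0.027] 0.57 area 24093
wz -3.136 rad | dx -3.5 dy -0.3 dz 2.5 mm (after turn) q7 1.18
```

View pics/c13.png

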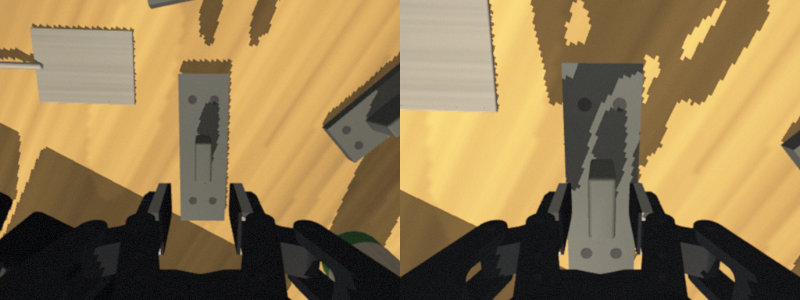

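```bash
python3 -m jog '[[[3,0,2.5,0,0,0,0.4],[0,0,0,0,0,0,0.4],[0,0,0,0,0,0,0.4]]]' |head -3
python3 - <<'E'
from h import *
f=wrist(); r=findplate(f,"long"); plan(r[0]/1e3,r[1]/1e3,0.09,np.degrees(r[2]))
E
python3 -m jog '[[[0,0,0,0,0,0,0],[0,0,0,0,0,0,0],[0,0,0,0,0,0,0],[0,0,0,0,0,0,0],[0,0,0,0,0,0,0]]]'
python3 -m jog '[[[0,0,-20,0,0,0,0],[0,0,-40,0,0,0,0],[0,0,-45,0,0,0,0],[0,0,-45,0,0,0,0],[0,0,0,0,0,0,0]]]'
python3 - <<'E'
from h import *
plan(.5311,-.0578,.21,93.85)
E
```

```text
clock: 37.15
position: [0.4946, -0.407, 0.088]
tool_rot: [3.142, 0.0, 2.101]
long fit x 495.4 y -407.4 yaw 120.1 err 0.46 | spot None 0.66 area 23639
wz 0.005 rad | dx -0.7 dy 0.6 dz -2.1 mm (after turn) q7 1.18
clock: 37.8
position: [0.4946, -0.4072, 0.088]
tool_rot: [3.141, 0.0, 2.101]
force: [-0.2, 0.9, 3.7]
grip_width: 0.0127
finger_force: 59.3
clock: 38.3
position: [0.496, -0.4085, 0.2437]
tool_rot: [3.138, 0.007, 2.1]
force: [-0.4, -1.5, -1.9]
grip_width: 0.013
finger_force: 58.8
wz 0.462 rad | dx 347.5 dy 58.6 dz 33.7 mm (after turn) q7 1.17
```

```bash
python3 -m jog '[[[0,0,0,0,0,0.1155,0],[0,0,0,0,0,0.1155,0],[0,0,0,0,0,0.1155,0],[0,0,0,0,0,0.1155,0],[43,7.3,0,0,0,0,0]]]' |head -3
python3 -m jog '[[[43,7.3,0,0,0,0,0],[43,7.3,0,0,0,0,0],[43,7.3,0,0,0,0,0],[43,7.3,0,0,0,0,0],[43,7.3,10,0,0,0,0]]]' |head -3
python3 -m jog '[[[43,7.3,10,0,0,0,0],[43,7.3,14,0,0,0,0],[0,0,0,0,0,0,0],[0,0,0,0,0,0,0],[0,0,0,0,0,0,0]]]'
python3 - <<'E'
from h import *
f=wrist(); findplate(f,"long",z=bot.observe()["position"][2]-0.076); plan(.5311,-.0578,.128,93.85)
E
```

```text
clock: 38.8
position: [0.4972, -0.3676, 0.2371]
tool_rot: [-3.14, 0.003, 1.628]
clock: 39.3
position: [0.5209, -0.1451, 0.2282]
tool_rot: [3.14, 0.0, 1.639]
clock: 39.8
position: [0.5293, -0.0609, 0.2038]
tool_rot: [-3.141, 0.001, 1.638]
force: [-0.2, -0.6, -2.5]
grip_width: 0.0133
finger_force: 58.7
long fit x 528.9 y -62.1 yaw 93.9 err 0.46 | spot [ 0.527 -0.058  0.142] 0.7 area 19014
wz -0.001 rad | dx 3.2 dy 1.9 dz 76.0 mm (after turn) q7 0.20
```

```bash
python3 -m jog '[[[4,2,30,0,0,0,0],[0,0,30,0,0,0,0],[0,0,15,0,0,0,0],[0,0,0,0,0,0,0],[0,0,0,0,0,0,0]]]'
python3 - <<'E'
from h import *
f=wrist(); save(f,"w14.png"); findplate(f,"long",z=bot.observe()["position"][2]-0.076); plan(.5311,-.0570,.118,93.85)
E
```

```text
clock: 40.45
position: [0.5313, -0.0565, 0.1293]
tool_rot: [3.142, 0.0, 1.638]
force: [0.2, -0.2, -1.1]
grip_width: 0.0131
finger_force: 58.8
long fit x 531.0 y -57.6 yaw 94.0 err 0.36 | spot [ 0.532 -0.056  0.072] 0.98 area 19149
wz 0.000 rad | dx -0.9 dy -0.7 dz 11.9 mm (after turn) q7 0.21
```

View pics/w14.png

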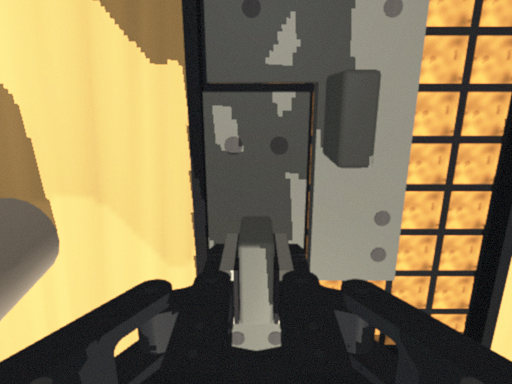

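```bash
python3 -m jog '[[[0,0,6,0,0,0,0],[0,0,3,0,0,0,0],[0,0,0,0,0,0,0]]]'
python3 -m jog '[[[0,0,1.5,0,0,0,0],[0,0,0,0,0,0,0]]]'
```

```text
clock: 40.9
position: [0.531, -0.0558, 0.1195]
tool_rot: [-3.141, -0.0, 1.639]
force: [0.5, 0.6, -1.5]
grip_width: 0.0133
finger_force: 58.8
clock: 41.1
position: [0.5312, -0.0558, 0.1182]
tool_rot: [-3.141, 0.0, 1.639]
force: [-0.4, -0.2, -1.7]
grip_width: 0.0134
finger_force: 58.8
```

```bash
python3 -m jog '[[[-0.8,0,1,0,0,0,0],[0,0,0,0,0,0,0]]]'
python3 -m jog '[[[0,0,1,0,0,0,0],[0,0,0,0,0,0,0]]]'
```

```text
clock: 41.3
position: [0.5313, -0.0561, 0.1179]
tool_rot: [3.141, -0.001, 1.639]
force: [-4.0, 3.8, 13.5]
grip_width: 0.0132
finger_force: 60.9
clock: 41.5
position: [0.5313, -0.0562, 0.1179]
tool_rot: [3.141, -0.001, 1.639]
force: [-11.6, 4.9, 38.8]
grip_width: 0.0129
finger_force: 64.5
```

```bash
python3 -m jog '[[[0,0,-2,0,0,0,0],[0,0,0,0,0,0,0.3],[0,0,0,0,0,0,0.3],[0,0,0,0,0,0,0.3],[0,0,-20,0,0,0,0.3]]]'
python3 -m jog '[[[0,0,-45,0,0,-0.126,0.3],[0,0,-45,0,0,-0.126,0.4],[0,0,-45,0,0,-0.126,0.4],[0,0,-45,0,0,-0.126,0.4],[0,0,-40,0,0,-0.126,0.4]]]' |head -3
python3 -m jog '[[[-15,-44,0,0,0,0,0.4],[-15,-44,0,0,0,0,0.4],[-15,-44,0,0,0,0,0.4],[-15,-44,0,0,0,0,0.4],[-15,-43,0,0,0,0,0.4]]]' |head -3
python3 -m jog '[[[0,0,0,0,0,0,0.4],[0,0,0,0,0,0,0.4],[0,0,0,0,0,0,0.4]]]' |head -3
python3 - <<'E'
from h import *
f=wrist(); r=findplate(f,"corner"); plan(r[0]/1e3,r[1]/1e3,0.09,np.degrees(r[2]))
g=bot.grab_frame("top"); findplate(g,"long",z=.042); findplate(g,"hook",z=.042); findplate(g,"short"); spots(g,"cup","pot1")
E
```

```text
clock: 42.0
position: [0.5302, -0.0566, 0.1367]
tool_rot: [-3.138, -0.0, 1.639]
force: [0.1, 0.9, -0.0]
grip_width: 0.0257
finger_force: 0.0
clock: 42.5
position: [0.531, -0.0568, 0.3607]
tool_rot: [3.141, 0.001, 2.274]
clock: 43.0
position: [0.4103, -0.2563, 0.3584]
tool_rot: [3.142, 0.0, 2.269]
clock: 43.3
position: [0.4121, -0.2541, 0.3582]
tool_rot: [3.141, -0.0, 2.27]
corner fit x 413.1 y -255.5 yaw 130.7 err 0.63 | spot [ 0.415 -0.254  0.027] 0.89 area 4084
wz -0.010 rad | dx -1.8 dy -0.3 dz 268.2 mm (after turn) q7 1.17
long fit x 531.1 y -58.5 yaw 94.2 err 0.85 | spot [ 0.531 -0.058  0.063] 0.68 area 635
hook fit x 564.6 y 4.8 yaw 93.0 err 1.79 | spot [0.568 0.008 0.058] 0.9 area 797
short fit x 618.5 y -289.5 yaw -106.0 err 1.27 | spot [ 0.623 -0.287  0.029] 0.72 area 368
cup [(0.64, [0.377, -0.084, 0.0])]
pot1 [(0.65, [0.663, 0.289, 0.167]), (0.54, [0.38, 0.083, 0.002])]
```

```bash
python3 -m jog '[[[-1.5,0,45,0,0,-0.01,0.4],[0,0,45,0,0,0,0.4],[0,0,45,0,0,0,0.4],[0,0,45,0,0,0,0.4],[0,0,45,0,0,0,0.4]]]' |head -3
python3 -m jog '[[[0,0,35,0,0,0,0.4],[0,0,9,0,0,0,0.4],[0,0,0,0,0,0,0.4],[0,0,0,0,0,0,0.4],[0,0,0,0,0,0,0.4]]]'
python3 - <<'E'
from h import *
f=wrist(); save(f,"w15.png"); r=findplate(f,"corner"); plan(r[0]/1e3,r[1]/1e3,0.089,np.degrees(r[2]))
E
```

```text
clock: 44.4
position: [0.4126, -0.2559, 0.1319]
tool_rot: [3.141, 0.001, 2.279]
clock: 44.9
position: [0.4134, -0.2564, 0.091]
tool_rot: [3.141, 0.002, 2.279]
force: [0.0, -0.5, 0.7]
grip_width: 0.0343
finger_force: 0.0
corner fit x 412.2 y -255.3 yaw 130.1 err 1.27 | spot [ 0.412 -0.254  0.028] 0.86 area 21287
wz 0.008 rad | dx 1.2 dy -0.2 dz 1.5 mm (after turn) q7 1.25
```

```bash
python3 -m jog '[[[1,0,2,0,0,0.004,0.4],[0,0,0,0,0,0,0],[0,0,0,0,0,0,0],[0,0,0,0,0,0,0],[0,0,0,0,0,0,0]]]'
python3 -m jog '[[[0,0,0,0,0,0,0],[0,0,-20,0,0,0,0],[0,0,-45,0,0,0,0],[0,0,-45,0,0,0,0],[0,0,-45,0,0,0,0]]]'
python3 - <<'E'
from h import *
plan(.6193,-.0879,.21,93.85)
E
```

```text
clock: 45.55
position: [0.412, -0.2551, 0.0876]
tool_rot: [3.142, -0.0, 2.275]
force: [-2.4, 0.4, 7.3]
grip_width: 0.0131
finger_force: 59.3
clock: 46.05
position: [0.4115, -0.255, 0.244]
tool_rot: [-3.141, -0.001, 2.275]
force: [1.2, 0.1, -1.0]
grip_width: 0.0132
finger_force: 58.5
wz 0.637 rad | dx 152.8 dy 218.5 dz 34.0 mm (after turn) q7 1.21
```

```bash
python3 -m jog '[[[0,0,0,0,0,0.1274,0],[0,0,0,0,0,0.1274,0],[0,0,0,0,0,0.1274,0],[0,0,0,0,0,0.1274,0],[0,0,0,0,0,0.1274,0]]]' |head -3
python3 -m jog '[[[25.5,36.4,0,0,0,0,0],[25.5,36.4,0,0,0,0,0],[25.5,36.4,0,0,0,0,0],[25.5,36.4,5,0,0,0,0],[25.5,36.4,10,0,0,0,0]]]' |head -3
python3 -m jog '[[[25,36.4,19,0,0,0,0],[0,0,0,0,0,0,0],[0,0,0,0,0,0,0],[0,0,0,0,0,0,0]]]' |head -3
python3 - <<'E'
from h import *
f=wrist(); findplate(f,"corner",z=bot.observe()["position"][2]-0.0756); plan(.6193,-.0879,.1276,93.85)
E
```

```text
clock: 46.55
position: [0.4118, -0.2551, 0.2423]
tool_rot: [-3.141, -0.0, 1.632]
clock: 47.05
position: [0.5864, -0.1144, 0.2276]
tool_rot: [3.141, 0.0, 1.638]
clock: 47.45
position: [0.6192, -0.0893, 0.2085]
tool_rot: [-3.141, 0.0, 1.637]
corner fit x 618.1 y -89.4 yaw 92.4 err 1.44 | spot [ 0.62  -0.087  0.15 ] 0.66 area 20069
wz -0.002 rad | dx 1.4 dy 0.1 dz 81.4 mm (after turn) q7 0.30
```

```bash
python3 -m jog '[[[1.4,0,30,0,0,0,0],[0,0,30,0,0,0,0],[0,0,16,0,0,0,0],[0,0,0,0,0,0,0],[0,0,0,0,0,0,0]]]'
python3 - <<'E'
from h import *
f=wrist(); save(f,"w16.png"); findplate(f,"corner",z=bot.observe()["position"][2]-0.0756); findplate(f,"hook",z=.042); findplate(f,"long",z=.042); plan(.6193,-.0879,.1176,93.85)
im=f["img"].max(2)
for r in (60,100,130): print("row",r,[(c,int(im[r,c])) for c in range(330,470,4)])
for c in (240,290): print("col",c,[(r,int(im[r,c])) for r in range(60,160,4)])
E
```

```text
clock: 48.1
position: [0.6199, -0.0874, 0.1332]
tool_rot: [3.141, 0.0, 1.637]
force: [0.1, -0.2, -0.4]
grip_width: 0.0134
finger_force: 59.0
corner fit x 618.9 y -87.5 yaw 92.5 err 1.66 | spot [ 0.62  -0.087  0.074] 0.7 area 20161
hook fit x 564.2 y 5.2 yaw 94.6 err 0.80 | spot [0.565 0.006 0.06 ] 0.88 area 22517
long fit x 530.0 y -58.2 yaw 93.7 err 0.90 | spot [ 0.532 -0.054  0.055] 0.7 area 28901
wz -0.000 rad | dx -0.8 dy -0.6 dz 15.3 mm (after turn) q7 0.32
row 60 [(330, 42), (334, 26), (338, 23), (342, 14), (346, 47), (350, 48), (354, 41), (358, 177), (362, 250), (366, 250), (370, 250), (374, 250), (378, 251), (382, 251), (386, 251), (390, 251), (394, 251), (398, 252), (402, 253), (406, 253), (410, 253), (414, 252), (418, 252), (422, 252), (426, 251), (430, 251), (434, 251), (438, 251), (442, 251), (446, 252), (450, 253), (454, 253), (458, 253), (462, 253), (466, 253)]
row 100 [(330, 220), (334, 26), (338, 19), (342, 28), (346, 44), (350, 42), (354, 70), (358, 251), (362, 250), (366, 250), (370, 250), (374, 251), (378, 252), (382, 251), (386, 252), (390, 252), (394, 252), (398,
[... 507 characters left out ...]
, 251), (430, 251), (434, 253), (438, 253), (442, 253), (446, 253), (450, 253), (454, 253), (458, 254), (462, 253), (466, 252)]
col 240 [(60, 30), (64, 30), (68, 134), (72, 127), (76, 121), (80, 110), (84, 108), (88, 101), (92, 135), (96, 125), (100, 108), (104, 131), (108, 143), (112, 30), (116, 23), (120, 131), (124, 55), (128, 73), (132, 70), (136, 75), (140, 74), (144, 75), (148, 141), (152, 72), (156, 71)]
col 290 [(60, 29), (64, 33), (68, 125), (72, 127), (76, 122), (80, 109), (84, 108), (88, 101), (92, 133), (96, 125), (100, 111), (104, 126), (108, 143), (112, 28), (116, 29), (120, 134), (124, 56), (128, 73), (132, 74), (136, 73), (140, 72), (144, 75), (148, 75), (152, 69), (156, 74)]
```

```bash
python3 - <<'E'
from h import *
o=bot.observe(); f=wrist(); im=f["img"].max(2).astype(int); zp=o["position"][2]-0.0756
a=o["tool_rot"][2]; T=np.array([[np.cos(a),np.sin(a)],[np.sin(a),-np.cos(a)]]); tp=np.array(o["position"][:2])
g=lambda uv,z:((ray(f,uv,z)[:,:2]-tp)@T.T*1e3).round(1)
for r in (130,150,170,190): print(r,im[r,322:360].tolist())
for c in (225,265,305): print("col",c,im[108:132,c].tolist())
rows=[130,150,170,190]; ro=[np.argmax(im[r,340:]>150)+339.5 for r in rows]; print(ro,g(np.c_[ro,rows],.042).tolist())
cols=[225,245,265,285,305,325]; tr=[np.argmax((im[116:135,c]<90)&(im[115:134,c]>90))+115.5 for c in cols]; print(tr,g(np.c_[cols,tr],zp).tolist())
E
```

```text
130 [74, 71, 73, 71, 70, 72, 72, 74, 68, 73, 76, 71, 73, 74, 69, 75, 112, 141, 122, 79, 41, 39, 40, 41, 43, 37, 46, 36, 39, 40, 79, 221, 254, 252, 251, 251, 250, 251]
150 [71, 74, 74, 74, 71, 70, 70, 109, 143, 140, 139, 139, 141, 135, 141, 137, 140, 110, 59, 43, 43, 40, 43, 40, 36, 37, 41, 41, 53, 139, 238, 253, 251, 251, 250, 251, 250, 249]
170 [137, 138, 139, 141, 141, 139, 139, 141, 139, 139, 140, 138, 139, 140, 139, 132, 90, 45, 41, 39, 41, 42, 45, 43, 44, 43, 41, 90, 229, 254, 251, 250, 250, 250, 250, 250, 250, 250]
190 [143, 140, 142, 139, 142, 138, 141, 143, 136, 141, 140, 140, 139, 140, 119, 64, 47, 40, 42, 40, 44, 47, 43, 43, 38, 64, 179, 246, 252, 251, 250, 249, 249, 250, 250, 250, 250, 251]
col 225 [141, 137, 144, 136, 139, 142, 138, 116, 78, 67, 77, 72, 76, 73, 73, 75, 71, 74, 74, 77, 70, 76, 74, 72]
col 265 [122, 119, 118, 100, 57, 29, 14, 31, 27, 31, 20, 50, 98, 130, 125, 95, 57, 61, 72, 76, 73, 69, 70, 75]
col 305 [137, 135, 145, 121, 70, 26, 31, 21, 28, 21, 24, 54, 106, 130, 134, 103, 61, 61, 72, 73, 73, 73, 69, 73]
[np.float64(352.5), np.float64(351.5), np.float64(349.5), np.float64(347.5)] [[53.7, 45.7], [44.1, 46.0], [34.1, 45.8], [23.8, 45.5]]
[np.float64(115.5), np.float64(123.5), np.float64(123.5), np.float64(115.5), np.float64(123.5), np.float64(123.5)] [[61.4, -14.0], [58.0, -5.4], [58.0, 3.2], [61.4, 11.8], [58.0, 20.6], [58.0, 29.2]]
```

```bash
python3 -m jog '[[[-0.3,-0.5,8,0,0,0,0],[0,0,5,0,0,0,0],[0,0,1,0,0,0,0],[0,0,0,0,0,0,0]]]'
python3 -m jog '[[[0,0,1.5,0,0,0,0],[0,0,0,0,0,0,0]]]'
python3 -m jog '[[[0,0,1,0,0,0,0],[0,0,0,0,0,0,0]]]'
```

```text
clock: 48.9
position: [0.6189, -0.0874, 0.1179]
tool_rot: [-3.141, -0.0, 1.638]
force: [0.8, 0.7, -0.9]
grip_width: 0.0127
finger_force: 58.9
clock: 49.1
position: [0.619, -0.0874, 0.1176]
tool_rot: [-3.141, -0.0, 1.638]
force: [-7.6, 1.4, 18.4]
grip_width: 0.0129
finger_force: 61.7
clock: 49.3
position: [0.619, -0.0874, 0.1175]
tool_rot: [3.142, -0.001, 1.637]
force: [-13.5, 2.0, 36.2]
grip_width: 0.0134
finger_force: 64.4
```

```bash
python3 -m jog '[[[0,0,-2.5,0,0,0,0],[0,0,0,0,0,0,0.3],[0,0,0,0,0,0,0.3],[0,0,0,0,0,0,0.3],[0,0,-20,0,0,0,0.3]]]' |head -3
python3 -m jog '[[[0,0,-45,0,0,0,0.3],[0,0,-45,0,0,0,0.4],[0,0,-45,0,0,0.117,0.4],[0,0,-45,0,0,0.117,0.4],[0,0,-40,0,0,0.117,0.4]]]' |head -3
python3 -m jog '[[[-39,11,0,0,0,0,0.4],[-39,11,0,0,0,0,0.4],[-39,11,0,0,0,0,0.4],[-39,11,0,0,0,0,0.4],[-38,12,0,0,0,0,0.4]]]' |head -3
python3 -m jog '[[[0,0,0,0,0,0,0.4],[0,0,0,0,0,0,0.4],[0,0,0,0,0,0,0.4]]]' |head -3
python3 - <<'E'
from h import *
f=wrist(); r=findplate(f,"short"); plan(r[0]/1e3,r[1]/1e3,0.089,np.degrees(r[2]))
g=bot.grab_frame("top"); findplate(g,"corner",z=.042);findplate(g,"long",z=.042); findplate(g,"hook",z=.042)
E
```

```text
clock: 49.8
position: [0.618, -0.0871, 0.1363]
tool_rot: [-3.138, -0.0, 1.638]
clock: 50.3
position: [0.619, -0.0874, 0.3606]
tool_rot: [3.141, -0.0, 1.282]
clock: 50.8
position: [0.6182, -0.2909, 0.3582]
tool_rot: [-3.141, 0.0, 1.287]
clock: 51.1
position: [0.6188, -0.2883, 0.3581]
tool_rot: [-3.141, -0.001, 1.288]
short fit x 619.0 y -291.1 yaw 73.3 err 0.38 | spot [ 0.618 -0.292  0.03 ] 0.76 area 2721
wz 0.008 rad | dx -2.8 dy 1.0 dz 269.4 mm (after turn) q7 0.26
corner fit x 618.4 y -89.0 yaw 93.1 err 1.23 | spot [ 0.623 -0.088  0.061] 0.67 area 592
long no trace [{'xyz': [0.5319, -0.0568, 0.0601], 'conf': 0.76}]
hook fit x 564.8 y 7.7 yaw 93.2 err 1.30 | spot [0.568 0.006 0.059] 0.93 area 835
```

```bash
python3 -m jog '[[[-2.5,1,45,0,0,0.008,0.4],[0,0,45,0,0,0,0.4],[0,0,45,0,0,0,0.4],[0,0,45,0,0,0,0.4],[0,0,45,0,0,0,0.4]]]' |head -3
python3 -m jog '[[[0,0,35,0,0,0,0.4],[0,0,10,0,0,0,0.4],[0,0,0,0,0,0,0.4],[0,0,0,0,0,0,0.4],[0,0,0,0,0,0,0.4]]]'
python3 - <<'E'
from h import *
f=wrist(); r=findplate(f,"short"); plan(r[0]/1e3,r[1]/1e3,0.088,np.degrees(r[2]))
E
```

```text
clock: 52.1
position: [0.6187, -0.2919, 0.1318]
tool_rot: [3.141, 0.0, 1.279]
clock: 52.6
position: [0.6197, -0.2924, 0.0905]
tool_rot: [3.139, 0.0, 1.279]
force: [0.5, 1.6, -0.3]
grip_width: 0.0341
finger_force: 0.0
short fit x 619.0 y -290.4 yaw -106.1 err 0.85 | spot [ 0.616 -0.292  0.03 ] 0.93 area 16372
wz 3.131 rad | dx -1.5 dy 0.8 dz 1.7 mm (after turn) q7 0.35
```

```bash
python3 -m jog '[[[1.5,0,1.5,0,0,-0.005,0.4],[0,0,0,0,0,0,0],[0,0,0,0,0,0,0],[0,0,0,0,0,0,0],[0,0,0,0,0,0,0]]]'
python3 -m jog '[[[0,0,0,0,0,0,0],[0,0,-20,0,0,0,0],[0,0,-45,0,0,0,0],[0,0,-45,0,0,0,0],[0,0,-45,0,0,0,0]]]'
python3 - <<'E'
from h import *
plan(.6258,.0237,.21,93.85)
E
```

```text
clock: 53.25
position: [0.6193, -0.2905, 0.0871]
tool_rot: [3.141, -0.0, 1.284]
force: [0.0, 1.4, 5.2]
grip_width: 0.0132
finger_force: 59.7
clock: 53.75
position: [0.6188, -0.2905, 0.2432]
tool_rot: [-3.141, 0.0, 1.284]
force: [0.6, -0.2, -1.8]
grip_width: 0.0131
finger_force: 59.1
wz -0.354 rad | dx 313.0 dy 28.1 dz 33.2 mm (after turn) q7 0.30
```

```bash
python3 -m jog '[[[0,0,0,0,0,-0.118,0],[0,0,0,0,0,-0.118,0],[0,0,0,0,0,-0.118,0],[44.5,4,0,0,0,0,0],[44.5,4,0,0,0,0,0]]]' |head -3
python3 -m jog '[[[44.5,4,0,0,0,0,0],[44.5,4,0,0,0,0,0],[44.5,4,0,0,0,0,0],[44.5,4,10,0,0,0,0],[44.5,4,20,0,0,0,0]]]' |head -3
python3 -m jog '[[[0,0,0,0,0,0,0],[0,0,0,0,0,0,0],[0,0,0,0,0,0,0]]]' |head -3
cat >> h.py <<'E'
def toolview(f,o,z):
    a=o["tool_rot"][2]; T=np.array([[np.cos(a),np.sin(a)],[np.sin(a),-np.cos(a)]]); tp=np.array(o["position"][:2])
    return lambda uv,z:((ray(f,uv,z)[:,:2]-tp)@T.T*1e3).round(1)
E
python3 - <<'E'
from h import *
f=wrist(); findplate(f,"short",z=bot.observe()["position"][2]-0.0751); plan(.6258,.0237,.1276,93.85)
E
```

```text
clock: 54.25
position: [0.6205, -0.2015, 0.2415]
tool_rot: [-3.141, 0.0, 1.635]
clock: 54.75
position: [0.6266, 0.0238, 0.2126]
tool_rot: [3.139, -0.0, 1.638]
clock: 55.05
position: [0.6263, 0.0208, 0.2121]
tool_rot: [3.141, 0.001, 1.636]
short fit x 573.3 y 29.7 yaw 82.0 err 4.98 | spot [0.624 0.019 0.152] 0.62 area 12470
wz -0.002 rad | dx 2.9 dy -0.4 dz 84.6 mm (after turn) q7 0.13
```

```bash
python3 -m jog '[[[2.9,-0.4,30,0,0,0,0],[0,0,30,0,0,0,0],[0,0,18,0,0,0,0],[0,0,0,0,0,0,0],[0,0,0,0,0,0,0]]]'
python3 - <<'E'
from h import *
o=bot.observe(); f=wrist(); save(f,"w17.png"); im=f["img"].max(2).astype(int); zp=o["position"][2]-0.0751; g=toolview(f,o,0)
findplate(f,"short",z=zp); findplate(f,"hook",z=.042)
for c in (225,255,285): print("col",c,im[80:160,c].tolist())
for r in (165,185,205): print("row",r,im[r,180:330].tolist())
plan(.6258,.0237,.1171,93.85)
E
```

```text
clock: 55.7
position: [0.626, 0.0243, 0.1345]
tool_rot: [3.141, 0.0, 1.637]
force: [1.1, -1.5, -0.1]
grip_width: 0.0127
finger_force: 59.0
short fit x 625.3 y 25.0 yaw 93.8 err 0.92 | spot [0.627 0.025 0.076] 0.74 area 12691
hook fit x 563.1 y 6.7 yaw 92.9 err 1.21 | spot [0.564 0.009 0.056] 0.73 area 22720
col 225 [140, 141, 137, 141, 137, 137, 137, 141, 141, 136, 139, 141, 140, 140, 137, 139, 139, 136, 137, 137, 138, 138, 137, 138, 138, 142, 138, 138, 134, 137, 141, 139, 139, 140, 138, 136, 138, 139, 137, 110, 34, 18, 19, 21, 20, 29, 20, 27, 27, 26, 30, 27, 30, 28, 22, 32, 25, 29, 26, 33, 78, 122, 139, 137, 117, 77, 59, 58, 82, 118, 139, 142, 139, 139, 144, 143, 139, 113, 78, 72]
col 255 [137, 138, 137, 136, 139, 139, 141, 142, 140, 140, 140, 139, 140, 139, 142, 140, 142, 140, 140, 136, 142, 139, 137, 142, 139, 137, 141, 139, 139, 143, 140, 140, 141, 144, 136, 143, 140, 141, 142, 103, 33, 18, 18, 18, 22, 29, 26, 22, 32, 22, 30, 29, 24, 23, 28, 23, 24, 16, 24, 24, 25, 21, 21, 32, 30, 47, 53, 52, 67, 74, 68, 72, 70, 72, 69, 71, 74, 69, 75, 69]
col 285 [148, 144, 144, 147, 147, 146, 1
[... 1646 characters left out ...]
8, 138, 140, 136, 137, 141, 140, 136, 138, 141, 141, 137, 138, 137, 137, 141, 138, 139, 142, 138, 138, 112, 57, 45, 54, 66, 72, 75, 67, 68, 68, 70, 70, 70, 74, 73, 65, 71, 67, 73, 70, 69, 69, 66, 69, 67, 70, 69, 69, 76, 68, 71, 71, 70, 69, 74, 68, 72, 74, 73, 70, 70, 69, 69, 71, 72, 73, 73, 70, 71, 68, 75, 71, 70, 71, 74, 73, 71, 74, 73, 70, 75, 72, 68, 71, 74, 73, 72, 71, 69, 72, 70, 70, 73, 66, 70, 74, 68, 69, 71, 70, 72, 71, 69, 72, 69, 72, 72, 70, 69, 114, 141, 141, 142, 141, 142, 138, 145, 139, 140, 140, 137, 139, 106, 34, 15, 34, 42, 49, 43, 43, 43, 46, 45, 46, 42, 43, 100, 231, 254, 252, 251, 250, 251, 251, 251, 250, 250]
wz -0.000 rad | dx -1.3 dy -0.4 dz 17.8 mm (after turn) q7 0.16
```

```bash
python3 - <<'E'
from h import *
o=bot.observe(); f=wrist(); zp=o["position"][2]-0.0751; g=toolview(f,o,0)
print("hook edge",g((203.3,205),.042),"pl L",g((206.5,205),zp),g((205.8,185),zp),"pl R",g((305.8,205),zp),g((306.6,185),zp),"rim R",g((319.6,205),.042))
print("rim F",g((255,119.2),.042),"pl F",g((255,145),zp),g((285,145),zp),g((285,148),zp))
E
```

```text
hook edge [[ 15.2 -27.9]] pl L [[ 21.1 -23.5]] [[ 30.6 -23.4]] pl R [[21.  22.4]] [[30.6 22.4]] rim R [[15.2 32.3]]
rim F [[58.7 -1.1]] pl F [[48.8 -1. ]] [[48.8 12.1]] [[47.4 12.2]]
```

```bash
python3 -m jog '[[[0,0,8,0,0,0,0],[0,0,6,0,0,0,0],[0,0,1.5,0,0,0,0],[0,0,0,0,0,0,0]]]'
python3 -m jog '[[[0,0,1.5,0,0,0,0],[0,0,0,0,0,0,0]]]'
python3 -m jog '[[[0,0,1,0,0,0,0],[0,0,0,0,0,0,0]]]'
```

```text
clock: 56.4
position: [0.6255, 0.0249, 0.1178]
tool_rot: [-3.141, 0.0, 1.638]
force: [0.4, 0.6, 0.3]
grip_width: 0.0131
finger_force: 59.0
clock: 56.6
position: [0.6258, 0.025, 0.1171]
tool_rot: [3.141, -0.0, 1.638]
force: [-0.7, 0.5, -0.2]
grip_width: 0.0131
finger_force: 59.2
clock: 56.8
position: [0.6258, 0.025, 0.117]
tool_rot: [3.141, -0.0, 1.638]
force: [-6.9, -0.0, 19.3]
grip_width: 0.013
finger_force: 61.9
```

```bash
python3 -m jog '[[[0,0,-1.5,0,0,0,0],[0,0,0,0,0,0,0.3],[0,0,0,0,0,0,0.3],[0,0,0,0,0,0,0.3],[0,0,-20,0,0,0,0.3]]]' |head -3
python3 -m jog '[[[0,0,-45,0,0,0,0.3],[0,0,-45,0,0,0,0.3],[-25,-15,-40,0,0,0,0.3],[-25,-15,-40,0,0,0,0.3],[-25,-15,-40,0,0,0,0.3]]]' |head -3
python3 -m jog '[[[-20,0,-30,0,0,0,0.3],[0,0,0,0,0,0,0.3],[0,0,0,0,0,0,0.3],[0,0,0,0,0,0,0.3]]]'
cat > chk.py <<'E'
from h import *
f=wrist(); save(f,"w18.png")
c,s=np.cos(.0672),np.sin(.0672)
for n in POLY:
    r=findplate(f,n,z=.042)
    if r is not None:
        d=r[:2]-[579.3,-29.5]; print("   in tray",np.round([c*d[0]+s*d[1],-s*d[0]+c*d[1],np.degrees(r[2])-3.85],1))
np.savez("w18.npz",K=f["intrinsics"],R=f["Rw"],t=f["tw"],img=f["img"])
g=bot.grab_frame("scene"); spots(g,"tamper1_bar","tamper2_bar","tamper3_bar","cup","pot1")
E
python3 chk.py
```

```text
clock: 57.3
position: [0.6245, 0.0251, 0.1354]
tool_rot: [-3.138, 0.0, 1.638]
clock: 57.8
position: [0.585, -0.0537, 0.3489]
tool_rot: [3.142, 0.0, 1.638]
clock: 58.2
position: [0.587, -0.072, 0.3763]
tool_rot: [-3.14, -0.0, 1.639]
force: [0.5, 0.2, -0.8]
grip_width: 0.0258
finger_force: 0.0
hook fit x 564.5 y 5.8 yaw 94.3 err 0.72 | spot [0.566 0.008 0.055] 0.89 area 6815
   in tray [-12.4  36.2  90.4]
corner fit x 618.7 y -89.0 yaw 93.4 err 0.50 | spot [ 0.618 -0.085  0.058] 0.89 area 4281
   in tray [ 35.4 -62.1  89.6]
long fit x 531.4 y -58.1 yaw -86.2 err 0.35 | spot [ 0.532 -0.054  0.059] 0.81 area 4645
   in tray [-49.7 -25.3 269.9]
short fit x 625.5 y 24.0 yaw -86.4 err 0.56 | spot [0.624 0.024 0.058] 0.89 area 3665
   in tray [ 49.7  50.3 269.7]
tamper1_bar [(0.64, [0.663, 0.291, 0.186])]
tamper2_bar [(0.72, [0.578, 0.344, 0.183]), (0.26, [0.495, 0.392, 0.187])]
tamper3_bar [(0.62, [0.498, 0.393, 0.186])]
cup [(0.66, [0.378, -0.082, -0.0])]
pot1 [(0.7, [0.38, 0.081, -0.001]), (0.67, [0.576, 0.341, 0.184]), (0.41, [0.62, -0.086, 0.058])]
```

```bash
python3 -c "
from workcell import bot
print(bot.job_done())"
```

```text
the job is handed in; nothing more can be done
None
```

I handed in the job after about 58 s of robot time: three tampers hang on the rail pegs, and the four plates lie flat on the deck, each within about 1.5 mm of its planned place. The cup and pot did not move; I viewed 16 pictures, two over the limit of 14, so the last checks were by measurement only.

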